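Run the foyer UV sanitiser

ROBOT

A 6-joint arm with a two-finger parallel gripper is mounted at the origin on the work surface. World frame = base frame: x ahead of the robot, y to its left, z up, the work surface at z = 0. Lengths are in mm, angles in rad, forces in N, time in s.
With the tool pointing down it reaches from about 350 to 875 mm from the base axis. Payload 4.2 kg.
Tool frame: the origin (TCP) lies at the very end of the fingers, on their centre line; the grasp point (between the pads) lies 19 mm behind it; z points along the fingers, y is the line along which they close (so a half turn about z gives the same grasp; the last joint's range is limited). The gripper opens to 85 mm and grips with 20 to 120 N. Pads are 22 mm wide; open, the fingers measure 114 mm over their backs; the gripper's body (76 mm by 85 mm) begins 54 mm behind the grasp point. The pads swing forward as they close: fully open they stand 13 mm farther back than shut.
Start: joints at [-0.906, 0.385, 0.008, 0, -1.194, -0.259], TCP at [246.734, -574.214, 231.312] pointing down, gripper open.
Joint ranges: [-3.14, 3.14], [-1.21, 2.06], [-1.07, 1.41], [-3.16, 2.05], [-2.99, -0.16], [-3.1, 3.1]. Speed limits (rad/s): [2.79, 2.79, 3.14, 3.14, 3.14, 3.14].

INTERFACE

Orientations are given as a unit quaternion [x, y, z, w].
In Python, from bench import monitor, get_image, camera_info, job_done gives the robot as it stands.
- The arm moves only by the tool send_rows, never from a script. Its argument "series" is a list of rows, each a list of 3 entries, a list of its own where there are three numbers: the shift along the tool's x, y, z in mm, then the turn, a rotation vector about the tool's x, y, z in rad, then the finger opening in mm, from 0 to 85.4. A call has 1 to 8 rows; each row shifts and turns the commanded pose from where the row before left it, along the tool's axes as they then stand; what a row does not reach is not made up. A row lasts 1/10 s, in which the tool goes at most 50 mm and 8.59 degrees, less where a joint would pass 70% of its speed; a pose out of reach is approached as far as the arm can. A call with a gripper value outside its range is refused whole. The fingers move at their own pace and stop on an object; the grip force is fixed at half the most. Time passes only in rows, so rows that do not move let the fingers close. It gives the time, the measured TCP pose, the force, the opening and the grip force at its end, in the units of the state.
- monitor.read_state(): the state, without advancing time (a new reading comes with each control period).
- get_image(name): name is "scene" or "top" or "wrist"; returns the picture (480x640x3 uint8, red, green, blue); there is no depth.
- camera_info(name): a dict with "intrinsics" (3x3 intrinsics, pixels), "R" (3x3) and "t" (3): a world point X has camera coordinates R X + t. Camera axes: x right, y down, z forward; pixel columns grow to the right and rows downward; lengths in mm; the calibration is good to about 2 mm. A picture is of the moment at which its call begins: read the wrist's pose just before it. camera_info takes no time and is no camera call; for the wrist camera it gives the pose at the moment of the call.
- job_done(): hands the job in; it is judged then, once.
The state is a dict: "clock": time; "joints": joint angles; "joint_vel": joint speeds; "joint_efforts": joint torques, N m; "position": TCP position; "ee_rot": TCP orientation; "contact_force": force on the tool from outside, world axes, zero at the start; "wrist_torque": the same for the moment, N m; "gripper_width": finger opening in mm; "grasp_force": force on a finger pad.
Only numpy, scipy, OpenCV 4.12 (cv2) and the standard library are available. Lean on these libraries where they do the work, as an engineer would, in place of code of your own. Each camera call takes 0.05 s, during which the arm holds its last target. There are 200 camera calls.

TASK

Run the UV sanitiser on the foyer ledge: first turn its dial back to off (the red tick), and only then pull the drawer fully out, move the clean white remote from it into the square glass tray, and lay every pocket item from the left of the ledge (phone, spectacle case, gate opener, car key fob, whichever are there) flat and side by side on the drawer floor. Then push the drawer fully shut and turn the dial so that its white pointer stands at the green set tab; the dial must stay off whenever the drawer is open. Grip the delicate items and the remote lightly and leave everything else where it stands.

Things in the scene. Friction and masses are not known exactly. Their poses are not given: they have to be found in the camera images.
- phone: Mobile phone, 130 x 62 x 12 mm, black bumper case, dark blue glass screen upward, about 160 g. Lies flat on the ledge's left part; not always there (then None). Origin: centre of its underside; x along its length, y across, z up. Delicate: finger forces on it, both added up, must stay below 90 N; 20 to 25 N a finger holds it.
- spec_case: Spectacle case, 130 x 50 x 34 mm, dark teal hard shell with a brass seam, about 120 g. Lies flat on the ledge's left part; not always there (then None). Origin: centre of its underside; x along its length, y across, z up. Delicate: finger forces on it, both added up, must stay below 90 N; 20 to 25 N a finger holds it.
- gate_remote: Gate opener, 96 x 42 x 20 mm, grey with a blue and a yellow button, about 70 g. Lies flat on the ledge's left part; not always there (then None). Origin: centre of its underside; x along its length, y across, z up. Delicate: finger forces on it, both added up, must stay below 90 N; 20 to 25 N a finger holds it.
- car_fob: Car key fob, 80 x 44 x 18 mm, dark red with black buttons and a small flat steel ring at its -x end, about 70 g. Lies flat on the ledge's left part; not always there (then None). Origin: centre of its underside; x along its length, y across, z up. Delicate: finger forces on it, both added up, must stay below 90 N; 20 to 25 N a finger holds it.
- remote: White plastic remote, 150 x 44 x 20 mm, about 110 g, already sanitised; at the start flat in the shut drawer, roughly across it (along the drawer's y). Origin: centre of its underside; x along its length, y across, z up. Delicate: finger forces on it, both added up, must stay below 90 N; 20 to 25 N a finger holds it.
- glass_tray: Square pale-green glass tray, 190 x 190 x 22 mm, open on top; walls and floor 5 mm thick, inside 180 x 180 mm. About 0.9 kg, stands loose at the right. Origin: centre of its underside; x and y along its sides, z up.
- sanitiser: White UV sanitiser cabinet with one drawer, fixed; 340 mm wide, 130 high. Origin: on the ledge under its middle; x points to its back (away from the robot, yaw up to 0.1 rad either way), y to its left, z up. Casing from x = -0.108 to 0.120; the drawer front, 12 mm thick, covers its face when shut. The dial stands on its flat top, axis at x = -0.047, y = 0.085.
- drawer (a joint): How far the steel drawer is pulled out towards the robot (along the cabinet's -x), m: 0 shut, 0.17 at its stop. It stays where it is left; sliding it takes about 2 N.
- drawer_floor (a point): Centre of the drawer's inner floor, on its surface, 31 mm above the ledge; moves with the drawer, axes as the cabinet's. Floor: 94 mm each way along x, 150 mm each way along y. Side and back walls 5 mm thick, 45 mm high above the floor; front 12 mm thick, 86 mm high above it. Fully out, the floor is uncovered from x = -0.094 to +0.076.
- drawer_handle (a point): Middle of the drawer's steel handle bar: along the cabinet's y, 120 mm long, 11 mm thick, 106 mm above the ledge, centre line 35 mm in front of the drawer front; can be pinched from above (fingers closing along x). Moves with the drawer.
- dial (a joint): Lamp power dial, rad: 0 = off (red tick), at its stop; grows clockwise seen from above, up to 4.71 (other stop), over 11 ticks 0.471 apart. It turns lightly (0.05 N m) and stays where it is left. While it is above zero the lamp is on.
- dial_grip (a point): On the dial's axis, 166 mm above the ledge, the height to grip. Black bar knob 56 mm long, 14 wide, 144 to 176 mm above the ledge; under it a round skirt, radius 33 mm, top at 144 mm. x runs along the bar to the pointer end (white line), z up. At dial 0 the pointer stands 135 degrees counter-clockwise (from above) of the cabinet's x: towards the robot and left.
- dial_pointer (a point): Point on the pointer's line, 42 mm from the dial's axis, level with the tip of the green tab.
- set_tab (a joint): Angle of the green set tab, rad, on the same scale as the dial: the dial points at the tab when both joints read the same. Leave it as it is.
- tab_mark (a point): The green set tab, 15 x 8 mm, on the grey ring round the dial, 42 mm from the dial's axis; it marks the power wanted today.
- hex_dish: Hexagonal blue ceramic dish, 122 mm across, 30 mm high, with coins. Leave alone. Origin: centre of its underside.
- gel_bottle: Bottle of hand gel, 56 mm across, 130 mm high. Leave alone. Origin: centre of its underside.
- candle_cup: Terracotta cup, 76 mm across, 75 mm high. Leave alone. Origin: centre of its underside.
Not all that is in view belongs to the job. There is more than one size of the gate_remote; the job needs the largest.

How it is judged (in metres and radians):
On the way, in this order (a step that is already met when the one before it is completed fails the run):
1. the dial is turned back to off (within 7 degrees) while the drawer is shut (value of joint dial below 0.12 rad and value of joint drawer below 0.008 m), for 0.2 s.
2. the drawer is pulled out at least 140 mm (value of joint drawer above 0.14 m), for 0.2 s.
3. the remote lies in the glass tray and every present item lies flat on the drawer floor, all let go (x of remote in the frame of glass_tray between -0.075 and 0.075 m and y of remote in the frame of glass_tray between -0.075 and 0.075 m and z of remote in the frame of glass_tray between -0.006 and 0.013 m and angle between each of remote, phone, spec_case, gate_remote, car_fob's own z axis and vertical below 0.15 rad and x of phone in the frame of drawer_floor between -0.085 and 0.085 m and y of phone in the frame of drawer_floor between -0.135 and 0.135 m and z of phone in the frame of drawer_floor between -0.006 and 0.008 m and x of spec_case in the frame of drawer_floor between -0.085 and 0.085 m and y of spec_case in the frame of drawer_floor between -0.135 and 0.135 m and z of spec_case in the frame of drawer_floor between -0.006 and 0.008 m and x of gate_remote in the frame of drawer_floor between -0.085 and 0.085 m and y of gate_remote in the frame of drawer_floor between -0.135 and 0.135 m and z of gate_remote in the frame of drawer_floor between -0.006 and 0.008 m and x of car_fob in the frame of drawer_floor between -0.085 and 0.085 m and y of car_fob in the frame of drawer_floor between -0.135 and 0.135 m and z of car_fob in the frame of drawer_floor between -0.006 and 0.008 m and contact force between the fingers and phone below 0.1 N and contact force between the fingers and spec_case below 0.1 N and contact force between the fingers and gate_remote below 0.1 N and contact force between the fingers and car_fob below 0.1 N and contact force between the fingers and remote below 0.1 N), for 0.3 s.
4. the drawer is shut (within 8 mm) with the items in it and the dial still off (all of step 1 and x of phone in the frame of drawer_floor between -0.085 and 0.085 m and y of phone in the frame of drawer_floor between -0.135 and 0.135 m and z of phone in the frame of drawer_floor between -0.006 and 0.008 m and angle between each of phone, spec_case, gate_remote, car_fob's own z axis and vertical below 0.15 rad and x of spec_case in the frame of drawer_floor between -0.085 and 0.085 m and y of spec_case in the frame of drawer_floor between -0.135 and 0.135 m and z of spec_case in the frame of drawer_floor between -0.006 and 0.008 m and x of gate_remote in the frame of drawer_floor between -0.085 and 0.085 m and y of gate_remote in the frame of drawer_floor between -0.135 and 0.135 m and z of gate_remote in the frame of drawer_floor between -0.006 and 0.008 m and x of car_fob in the frame of drawer_floor between -0.085 and 0.085 m and y of car_fob in the frame of drawer_floor between -0.135 and 0.135 m and z of car_fob in the frame of drawer_floor between -0.006 and 0.008 m), for 0.2 s.
5. the dial's pointer stands at the green tab (within 6 degrees) (distance between dial_pointer and tab_mark below 0.0046 m), for 0.3 s.
At the end, for the whole second after the job is handed in: Drawer shut within 8 mm with every present item lying flat (within 8 mm of the floor, tilted less than 9 degrees) and side by side on its floor, the remote lying flat inside the glass tray, and the dial's pointer within 6 degrees of the green tab; everything at rest (distance between dial_pointer and tab_mark below 0.0046 m and value of joint drawer below 0.008 m and x of phone in the frame of drawer_floor between -0.085 and 0.085 m and y of phone in the frame of drawer_floor between -0.135 and 0.135 m and z of phone in the frame of drawer_floor between -0.006 and 0.008 m and angle between each of phone, spec_case, gate_remote, car_fob, remote's own z axis and vertical below 0.15 rad and x of spec_case in the frame of drawer_floor between -0.085 and 0.085 m and y of spec_case in the frame of drawer_floor between -0.135 and 0.135 m and z of spec_case in the frame of drawer_floor between -0.006 and 0.008 m and x of gate_remote in the frame of drawer_floor between -0.085 and 0.085 m and y of gate_remote in the frame of drawer_floor between -0.135 and 0.135 m and z of gate_remote in the frame of drawer_floor between -0.006 and 0.008 m and x of car_fob in the frame of drawer_floor between -0.085 and 0.085 m and y of car_fob in the frame of drawer_floor between -0.135 and 0.135 m and z of car_fob in the frame of drawer_floor between -0.006 and 0.008 m and x of remote in the frame of glass_tray between -0.075 and 0.075 m and y of remote in the frame of glass_tray between -0.075 and 0.075 m and z of remote in the frame of glass_tray between -0.006 and 0.013 m and velocity of joint dial between -0.05 and 0.05 rad/s and linear speed of each of phone, spec_case, gate_remote, car_fob, remote below 0.02 m/s); the robot touches nothing.
It fails at once if the drawer is more than 30 mm open while the dial is more than 14 degrees from off (value of joint dial above 0.25 rad and value of joint drawer above 0.03 m).
It fails at once if the gripper's contact force on the remote or a pocket item exceeds 90 N, both fingers added up (contact force between the fingers and phone above 90 N or contact force between the fingers and spec_case above 90 N or contact force between the fingers and gate_remote above 90 N or contact force between the fingers and car_fob above 90 N or contact force between the fingers and remote above 90 N).
It fails at once if the dish, gel bottle, cup or tray is moved more than 30 mm (distance of any of hex_dish, gel_bottle, candle_cup, glass_tray from where it was at the start of the episode above 0.03 m).
It fails at once if the green set tab is turned from where it was by more than about 4 degrees (relative to the cabinet) (distance of tab_mark from where it was at the start of the episode above 0.003 m).
Of phone, spec_case, gate_remote, car_fob only 2 to 3 are there at a start; the rules pass over those that are not, and their reading is None.
At some moment in a run one of phone, spec_case, gate_remote, car_fob may be knocked a few centimetres aside while the robot is not near it.
It also fails if it takes over 210 s, if anything falls off the work surface, if the arm or the gripper's body presses on something with over 40 N, if the wrist force passes 120 N, or if a joint passes its speed limit or range.

## Working session

There is one attempt and no reset: what is moved stays moved. The work goes in short steps, Python scripts to look and compute and a tool call to move; the robot and the scene stay as the last step left them, time stands still between calls to the robot, and variables do not carry over. Pictures are saved under pics/ and viewed, at most 14 in all, crops included, and the job is handed in when it is done.

Besides the shell and the picture viewer there is one more tool, called after ">>>" as name([rows], argument=value, ...), one row to a line, values as JSON. send_rows: Moves the arm, as the interface text tells. Its arguments: {"type":"object","properties":{"series":{"type":"array"}},"required":["series"]}

```bash
ls; mkdir -p pics
cat > h.py <<'E'
import numpy as np, cv2
from bench import monitor, get_image, camera_info, job_done
from scipy.spatial.transform import Rotation as R
def shot(n,f,crop=None,s=1):
    ci=camera_info(n); im=get_image(n)[:,:,::-1]
    np.save('pics/'+f+'.npy',im); 
    save(im,f,crop,s); return ci
def save(im,f,crop=None,s=1):
    if crop: im=im[crop[1]:crop[3],crop[0]:crop[2]]
    cv2.imwrite('pics/'+f+'.png',cv2.resize(im,None,fx=s,fy=s,interpolation=cv2.INTER_CUBIC))
def w(ci,u,v,z):
    K,Rm,t=[np.array(ci[k]) for k in('intrinsics','R','t')]
    d=Rm.T@np.linalg.solve(K,[u,v,1]); c=-Rm.T@t
    return c+d*(z-c[2])/d[2]
def px(ci,X):
    K,Rm,t=[np.array(ci[k]) for k in('intrinsics','R','t')]
    p=K@(Rm@np.array(X,float)+t); return p[:2]/p[2]
E
python3 - <<'E'
from h import *
s=monitor.read_state(); print(s)
shot('scene','s0'); print(shot('top','t0'))
E
```

```text
pics
{'clock': 0.0, 'joints': array([-9.06375538e-01,  3.85544087e-01,  6.58503677e-03, -5.26638309e-04,
       -1.19398743e+00, -2.58602020e-01]), 'joint_vel': array([ 1.09326619e-03, -1.75821614e-03,  4.60740245e-04,  2.95897188e-04,
        6.05618561e-05, -1.94611021e-04]), 'joint_efforts': array([-1.33097528e-03, -3.92292452e+01,  1.88400275e+01,  4.18623939e+00,
       -4.68924176e-03, -3.13563874e-05]), 'position': array([ 246.51498759, -573.67368534,  230.20904705]), 'ee_rot': array([-2.01424593e-01,  9.79503404e-01,  1.07158842e-03, -2.59598067e-04]), 'contact_force': array([-0.23807924,  0.80690138,  0.22385594]), 'wrist_torque': array([-0.00535442, -0.04752078,  0.05847979]), 'grasp_force': 0.0, 'gripper_width': 85.3148911398247}
{'intrinsics': array([[602.63076818,   0.        , 323.7415075 ],
       [  0.        , 602.63076818, 244.75882154],
       [  0.        ,   0.        ,   1.        ]]), 'R': array([[-0.01937983, -0.99980217, -0.00447647],
       [-0.99365724,  0.01975637, -0.1107022 ],
       [ 0.11076874,  0.00230268, -0.99384354]]), 't': array([ -14.53344867,  566.666374  , 1531.39252123])}
```

View pics/t0.png

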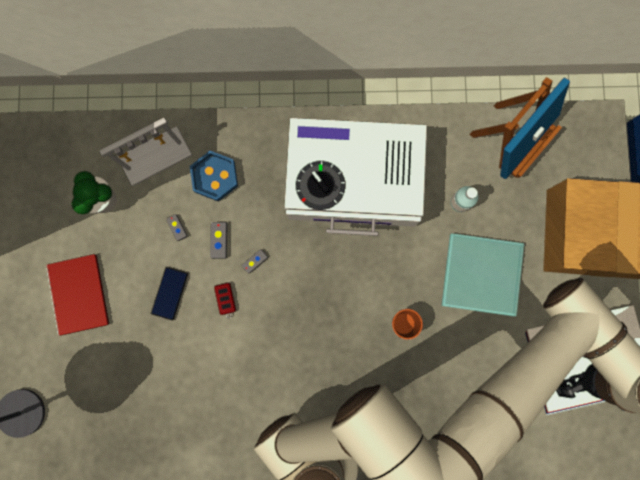

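View pics/s0.png

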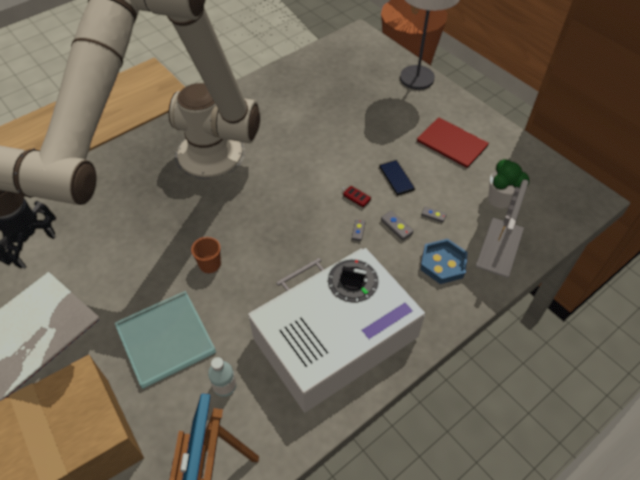

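In the top view the gate openers are at (177,227), (219,240) and (255,261), with the middle one largest. The phone is at (169,293) and the fob at (225,298). The red book at (78,294) is not part of the job and there is no spectacle case. The dial is at (320,184), its handle near (353,228), the tray at (484,274). Next, close crops to confirm.

Run:
```python
from h import *
im=np.load('pics/t0.npy')
a=cv2.resize(im[205:325,145:275],None,fx=4.6,fy=4.6,interpolation=cv2.INTER_CUBIC)
save(im,'c_items',(140,205,280,325),5.0)
save(im,'c_dial',(280,110,440,240),4.6)
```

```text
(no output)
```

View pics/c_items.png

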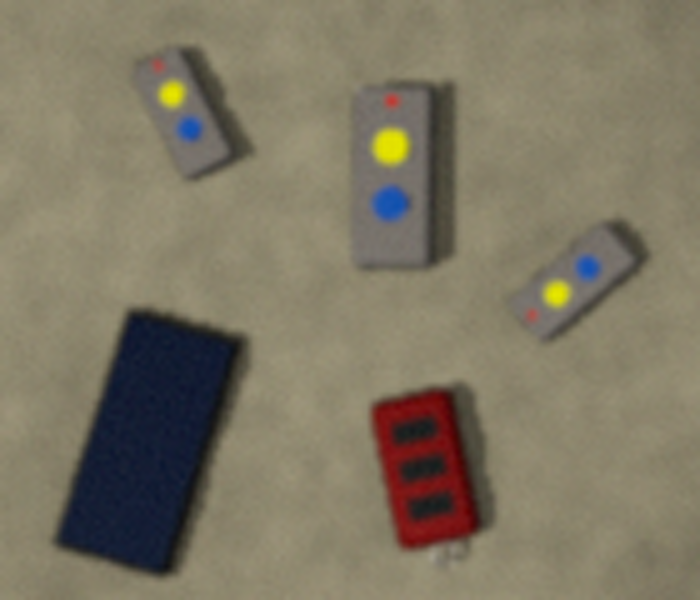

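View pics/c_dial.png

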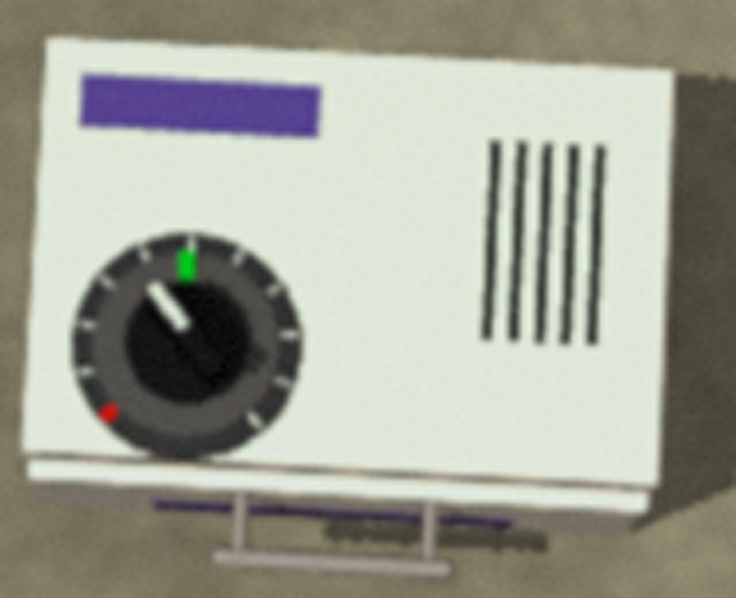

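The largest gate opener is the middle one, crop corners (353,85)–(432,268). The phone, fob, dial pointer (155,287)→(185,328), green tab (187,265) and red tick (108,412) are all clear. Measuring these.

Run:
```python
from h import *
np.set_printoptions(precision=1,suppress=True)
ci=camera_info('top')
def W(pts,z,o=(0,0),s=1): return np.array([w(ci,o[0]+(a+.5)/s-.5,o[1]+(b+.5)/s-.5,z) for a,b in pts])
D=((280,110),4.6); I=((140,205),5)
c=W([(47,38),(674,71),(658,487),(25,453)],130,*D); print('cab',c[:,:2].tolist())
print([np.linalg.norm(c[i]-c[(i+1)%4]) for i in range(4)])
m=c.mean(0); e=(c[0]+c[3]-c[1]-c[2])[:2]; yaw=np.arctan2(e[1],e[0])-np.pi/2
f=(c[0]+c[1]-c[2]-c[3])[:2]; print('yaws',yaw,np.arctan2(f[1],f[0]))
Rz=lambda a:np.array([[np.cos(a),-np.sin(a)],[np.sin(a),np.cos(a)]])
o=m[:2]-Rz(yaw)@[6,0]; print('origin',o)
P=lambda x,y:o+Rz(yaw)@[x,y]
print('dial',P(-47,85)); dc=P(-47,85)
for n,p,z in(('ptrtip',(155,287),176),('ptrin',(185,328),176),('tab',(187,265),144),('red',(108,412),144),('dialc',(186,345),144)):
    q=W([p],z,*D)[0][:2]-dc; 
    print(n,q,np.linalg.norm(q),'dial',(np.radians(135)-(np.arctan2(q[1],q[0])-yaw))%(2*np.pi))
h=W([(213,557),(450,569)],106,*D); print('handle',h[:,:2].tolist(),'pred',P(-108-12-35,0), P(-155,60))
for n,p,z,O in(('gate',[(353,85),(437,83),(432,268),(353,268)],20,I),('phone',[(132,312),(243,337),(172,575),(57,543)],12,I),('fob',[(375,405),(447,389),(478,535),(402,548)],18,I),('tray',[(451,234),(523,240),(518,315),(443,306)],22,((0,0),1))):
    q=W(p,z,*O); e=(q[0]+q[1]-q[2]-q[3])[:2]
    print(n,q.mean(0),'yaw',np.arctan2(e[1],e[0]),[np.linalg.norm(q[i]-q[(i+1)%4]) for i in range(4)])
for n,p,z in(('dish',(214,176),30),('bottle',(467,197),130),('cup',(408,323),75)): print(n,W([p],z)[0])
```

```text
cab [[874.5219010280488, 52.31930940228875], [849.1217737780701, -285.733531389095], [622.3654264460785, -268.5873028514497], [647.4061519442082, 67.00821155291806]]
[np.float64(339.00573687098534), np.float64(227.4036811672405), np.float64(336.5284344922504), np.float64(227.5902619364563)]
yaws -0.0747376598570284 -0.07002650560457388
origin [ 742.4 -108.3]
dial [701.8 -20. ]
ptrtip [23.3 15.5] 28.01871938289976 dial 1.6936813793754855
ptrin [1.4 0.4] 1.4220270436592775 dial 2.000755652392491
tab [42.4 -1.1] 42.427690587289774 dial 2.306997093591228
red [-35.9  42.1] 55.275664938101315 dial 0.004579678318782143
dialc [-0.8  0.3] 0.7943964252339484 dial 5.749205853597895
handle [[592.8720019896359, -31.879044890540737], [583.8186208255254, -159.14091720015415]] pred [587.8 -96.7] [592.3 -36.9]
gate [586.2 249.9  20. ] yaw -0.013513898158098097 [np.float64(44.14056586311886), np.float64(97.51490406305324), np.float64(41.23925149350623), np.float64(96.4839679828043)]
phone [450.4 377.8  12. ] yaw -0.2963190331928295 [np.float64(59.96124907661217), np.float64(128.08252976256347), np.float64(62.45092143592718), np.float64(125.3184810446478)]
fob [433.  233.8  18. ] yaw 0.19695616833114735 [np.float64(38.20934197739395), np.float64(77.4137088232427), np.float64(39.7679640805824), np.float64(75.42137905713776)]
tray [ 484.1 -438.8   22. ] yaw -0.13661528010067564 [np.float64(187.86636894228747), np.float64(195.27040088684913), np.float64(193.60000306595984), np.float64(188.7518962897965)]
dish [754.2 259.5  30. ]
bottle [ 665.9 -378.8  130. ]
cup [ 361.8 -231.1   75. ]
```

```bash
cat >> h.py <<'E'
CY=-0.073; CO=np.array([742.4,-108.3])
def cab(x,y):
    c,s=np.cos(CY),np.sin(CY); return CO+np.array([c*x-s*y,s*x+c*y])
def plan(targets,psi=None):
    """targets: world xyz list; psi: wanted world angle of tool y (mod pi), turned first."""
    s=monitor.read_state(); p=np.array(s['position']); M=R.from_quat(s['ee_rot']).as_matrix()
    a=np.arctan2(M[1,1],M[0,1]); tilt=np.arccos(-M[2,2])
    turn=0
    if psi is not None: turn=-((psi-a+np.pi/2)%np.pi-np.pi/2); a-=turn
    print('t',round(s['clock'],2),'pos',p.round(1),'psi_y',round(a+turn,3),'tilt',round(tilt,3),'j1,j6',s['joints'][[0,5]].round(2),'w',round(s['gripper_width'],1),'F',np.round(s['contact_force'],1),'g',round(s['grasp_force'],1))
    print('turn z',round(turn,3), '-> j6 about', round(s['joints'][5]-turn,2))
    b=a+np.pi/2
    for q in targets:
        d=np.array(q)-p; print(' to',np.round(q,1),'tool shift',np.round([d[0]*np.cos(b)+d[1]*np.sin(b),d[0]*np.cos(a)+d[1]*np.sin(a),-d[2]],1)); p=np.array(q)
E
python3 - <<'E'
from h import *
d=cab(-47,85); plan([[*d,230],[*d,147]],-0.978)
E
```

```text
t 0.1 pos [ 246.5 -573.8  230.3] psi_y 1.976 tilt 0.002 j1,j6 [-0.91 -0.26] w 85.7 F [ 1.  -1.  -0.5] g 0.0
turn z -0.187 -> j6 about -0.07
 to [701.7 -20.1 230. ] tool shift [-6.869e+02  2.049e+02  3.000e-01]
 to [701.7 -20.1 147. ] tool shift [-0.  0. 83.]
```

>>> send_rows([
  [[0,0,0],[0,0,-0.1],85],
  [[0,0,0],[0,0,-0.087],85],
  [[-38,11.4,0],[0,0,0],85],
  [[-38,11.4,0],[0,0,0],85],
  [[-38,11.4,0],[0,0,0],85],
  [[-38,11.4,0],[0,0,0],85],
  [[-38,11.4,0],[0,0,0],85],
  [[-38,11.4,0],[0,0,0],85],
])

```text
clock: 0.9
position: [398.2, -388.6, 230.9]
ee_rot: [-0.292, 0.956, 0.0, -0.0]
contact_force: [0.8, -0.3, -0.8]
gripper_width: 84.8
grasp_force: 0.0
```

>>> send_rows([
  [[-38,11.4,0],[0,0,0],85],
  [[-38,11.4,0],[0,0,0],85],
  [[-38,11.4,0],[0,0,0],85],
  [[-38,11.4,0],[0,0,0],85],
  [[-38,11.4,0],[0,0,0],85],
  [[-38,11.4,0],[0,0,0],85],
  [[-38,11.4,0],[0,0,0],85],
  [[-38,11.4,0],[0,0,0],85],
])

```text
clock: 1.7
position: [599.3, -143.1, 230.8]
ee_rot: [-0.292, 0.956, 0.0, -0.0]
contact_force: [-0.4, 0.2, 0.8]
gripper_width: 84.9
grasp_force: 0.0
```

>>> send_rows([
  [[-38,11.4,0],[0,0,0],85],
  [[-38,11.4,0],[0,0,0],85],
  [[0,0,0],[0,0,0],85],
  [[0,0,0],[0,0,0],85],
])

```text
clock: 2.1
position: [649.0, -82.4, 230.1]
ee_rot: [-0.293, 0.956, 0.0, -0.001]
contact_force: [-0.7, -0.0, 0.6]
gripper_width: 84.6
grasp_force: 0.0
```

Run:
```python
from h import *
d=cab(-47,85); plan([[*d,230],[*d,149]],-0.978)
ci=shot('wrist','w1',None,1)
print(px(ci,[*d,176]), px(ci,[d[0]+23,d[1]+15.5,176]))
```

```text
t 2.1 pos [649.  -82.4 230.1] psi_y 2.165 tilt 0.002 j1,j6 [ 0.12 -1.1 ] w 84.6 F [-0.7 -0.   0.6] g 0.0
turn z 0.001 -> j6 about -1.1
 to [701.7 -20.1 230. ] tool shift [-78.6  22.2   0.1]
 to [701.7 -20.1 149. ] tool shift [-0.  0. 81.]
[357.8053887  377.99622831] [356.67545611 413.6114818 ]
```

View pics/w1.png

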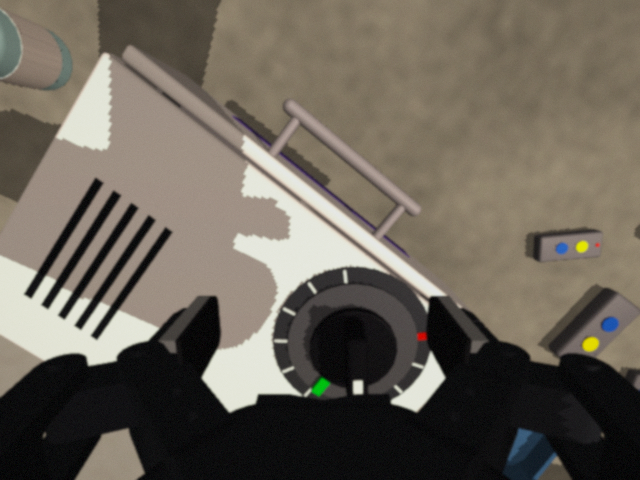

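Run:
```python
from h import *
ci=camera_info('wrist'); s=monitor.read_state()
print(ci['intrinsics'][0],-ci['R'].T@ci['t'],ci['R'])
d=cab(-47,85)
for n,p,z in(('disc',(352,348),144),('ring',(352,340),137),('ptr',(357,387),176),('red',(422,337),144),('tab',(321,387),144),('h1',(290,107),106),('h2',(414,210),106),('cr',(108,55),130),('gate blue',(610,324),20)):
    q=w(ci,*p,z); print(n,q.round(1),(q[:2]-d).round(1))
print(px(ci,[*d,144]),px(ci,[d[0],d[1],138]))
```

```text
[346.70868947   0.         323.02491688] [ 595.77898623 -120.27391255  373.32193283] [[-0.55935046  0.82892856  0.00211949]
 [ 0.80139738  0.54011571  0.25697716]
 [ 0.21187094  0.14543885 -0.96641515]]
disc [700.3 -23.2 144. ] [-1.4 -3.1]
ring [697.9 -24.2 137. ] [-3.8 -4.1]
ptr [707.5 -17.2 176. ] [5.8 2.9]
red [664.   14.4 144. ] [-37.7  34.5]
tab [741.1 -23.5 144. ] [39.4 -3.4]
h1 [ 582.8 -157.1  106. ] [-118.9 -137. ]
h2 [592.1 -36.7 106. ] [-109.7  -16.6]
cr [ 622.5 -265.9  130. ] [ -79.2 -245.8]
gate blue [569.8 252.8  20. ] [-131.9  272.9]
[354.24777708 351.47440766] [353.54645304 347.09887117]
```

>>> send_rows([
  [[-39,11,0],[0,0,0],85],
  [[-39,10,0],[0,0,0],85],
  [[0,0,40],[0,0,0],60],
  [[0,0,30],[0,0,0],50],
  [[0,0,11],[0,0,0],40],
  [[0,0,0],[0,0,0],30],
])

```text
clock: 2.75
position: [700.7, -23.6, 148.7]
ee_rot: [-0.291, 0.957, 0.0, -0.002]
contact_force: [-0.2, -0.8, 1.1]
gripper_width: 30.2
grasp_force: 0.0
```

>>> send_rows([
  [[0,0,0],[0,0,0],20],
  [[0,0,0],[0,0,0],13],
  [[0,0,0],[0,0,0],13],
  [[0,0,0],[0,0,0],13],
  [[0,0,0],[0,0,0],13],
  [[0,0,0],[0,0,0],13],
])

```text
clock: 3.35
position: [700.9, -20.5, 152.1]
ee_rot: [-0.292, 0.956, 0.001, 0.0]
contact_force: [-5.5, 6.3, 1.1]
gripper_width: 13.3
grasp_force: 24.8
```

Run:
```python
from h import *
plan([]); shot('scene','s1',(230,200,430,350),4)
```

```text
t 3.35 pos [700.9 -20.5 152.1] psi_y 2.164 tilt 0.003 j1,j6 [ 0.2  -1.18] w 13.3 F [-5.5  6.3  1.1] g 24.8
turn z 0 -> j6 about -1.18
```

>>> send_rows([
  [[0,0,0],[0,0,0],11],
  [[0,0,0],[0,0,0],11],
  [[0,0,0],[0,0,0],11],
])

```text
clock: 3.7
position: [700.9, -20.5, 152.1]
ee_rot: [-0.292, 0.956, 0.001, -0.0]
contact_force: [-4.8, 5.9, -0.2]
gripper_width: 12.7
grasp_force: 59.0
```

>>> send_rows([
  [[0,0,0],[0,0,-0.13],11],
  [[0,0,0],[0,0,-0.13],11],
  [[0,0,0],[0,0,-0.13],11],
  [[0,0,0],[0,0,-0.13],11],
  [[0,0,0],[0,0,-0.13],11],
  [[0,0,0],[0,0,-0.13],11],
])

```text
clock: 4.3
position: [701.3, -20.7, 152.1]
ee_rot: [-0.636, 0.772, 0.001, 0.001]
contact_force: [-3.8, 5.5, -0.1]
gripper_width: 13.3
grasp_force: 59.0
```

>>> send_rows([
  [[0,0,0],[0,0,-0.13],11],
  [[0,0,0],[0,0,-0.13],11],
  [[0,0,0],[0,0,-0.13],11],
  [[0,0,0],[0,0,-0.13],11],
  [[0,0,0],[0,0,-0.13],11],
  [[0,0,0],[0,0,-0.13],11],
  [[0,0,0],[0,0,-0.13],11],
  [[0,0,0],[0,0,0],11],
])

```text
clock: 5.1
position: [701.7, -20.6, 152.2]
ee_rot: [0.909, -0.416, -0.0, -0.002]
contact_force: [-3.5, 5.5, -0.0]
gripper_width: 13.1
grasp_force: 59.0
```

Run:
```python
from h import *
plan([]); print(monitor.read_state()['wrist_torque'])
```

```text
t 5.1 pos [701.7 -20.6 152.2] psi_y -2.429 tilt 0.003 j1,j6 [0.2  0.52] w 13.1 F [-3.5  5.5 -0. ] g 59.0
turn z 0 -> j6 about 0.52
[ 1.61410841  0.82237752 -0.10465625]
```

>>> send_rows([
  [[0,0,0],[0,0,-0.03],11],
  [[0,0,0],[0,0,-0.03],11],
  [[0,0,0],[0,0,0],11],
])

```text
clock: 5.4
position: [701.7, -20.5, 152.2]
ee_rot: [0.92, -0.392, -0.0, -0.002]
contact_force: [-3.5, 6.0, -0.1]
gripper_width: 12.6
grasp_force: 73.3
```

Run:
```python
from h import *
plan([]); print(monitor.read_state()['wrist_torque'])
```

```text
t 5.4 pos [701.7 -20.5 152.2] psi_y -2.376 tilt 0.005 j1,j6 [0.2  0.57] w 12.6 F [-3.5  6.  -0.1] g 73.3
turn z 0 -> j6 about 0.57
[ 1.78634961  0.88889676 -1.67580971]
```

>>> send_rows([
  [[0,0,0],[0,0,0.03],13],
  [[0,0,0],[0,0,0],40],
  [[0,0,0],[0,0,0],40],
  [[0,0,-40],[0,0,0],40],
  [[0,0,-30],[0,0,0],28],
  [[0,0,0],[0,0,0],28],
])

```text
clock: 6.0
position: [705.3, -23.0, 228.2]
ee_rot: [0.916, -0.402, 0.006, -0.003]
contact_force: [0.4, 0.0, 1.0]
gripper_width: 28.1
grasp_force: 0.0
```

Run:
```python
from h import *
h=cab(-155,0); plan([[*h,222],[*h,89]],CY)
shot('top','t1',(280,110,440,240),4.6)
```

```text
t 6.0 pos [705.3 -23.  228.2] psi_y -2.399 tilt 0.014 j1,j6 [0.2  0.54] w 28.1 F [0.4 0.  1. ] g 0.0
turn z 0.816 -> j6 about -0.27
 to [587.8 -97.  222. ] tool shift [ 82.4 111.8   6.2]
 to [587.8 -97.   89. ] tool shift [ -0.   0. 133.]
```

View pics/t1.png

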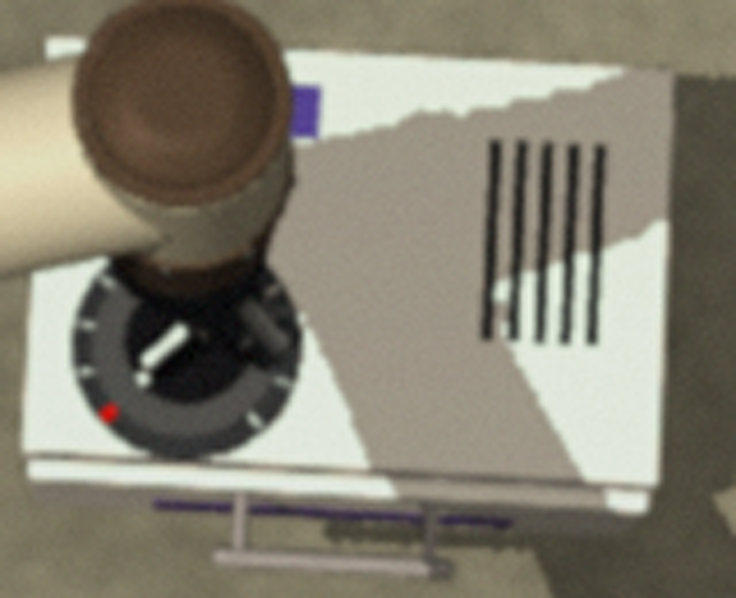

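>>> send_rows([
  [[0,0,0],[0,0,0.136],28],
  [[0,0,0],[0,0,0.136],28],
  [[0,0,0],[0,0,0.136],28],
  [[0,0,0],[0,0,0.136],28],
  [[0,0,0],[0,0,0.136],28],
  [[0,0,0],[0,0,0.136],28],
  [[27,37,0],[0,0,0],28],
  [[27,37,0],[0,0,0],28],
])

```text
clock: 6.85
position: [623.3, -71.0, 218.5]
ee_rot: [-0.681, 0.732, 0.001, -0.001]
contact_force: [0.4, -0.6, 1.3]
gripper_width: 28.0
grasp_force: 0.0
```

>>> send_rows([
  [[28,37,0],[0,0,0],28],
  [[0,0,40],[0,0,0],28],
  [[0,0,40],[0,0,0],28],
  [[0,0,0],[0,0,0],28],
  [[0,0,0],[0,0,0],28],
])

```text
clock: 7.35
position: [585.5, -96.2, 140.5]
ee_rot: [-0.681, 0.733, -0.0, -0.001]
contact_force: [0.7, 0.1, 0.3]
gripper_width: 27.8
grasp_force: 0.0
```

Run:
```python
from h import *
h=cab(-155,0); plan([[*h,89]],CY)
```

```text
t 7.35 pos [585.5 -96.2 140.5] psi_y 3.068 tilt 0.001 j1,j6 [ 0.11 -0.18] w 27.8 F [0.7 0.1 0.3] g 0.0
turn z -0.0 -> j6 about -0.18
 to [587.8 -97.   89. ] tool shift [ 0.6 -2.3 51.5]
```

>>> send_rows([
  [[0,-2,26],[0,0,0],28],
  [[0,0,25],[0,0,0],28],
  [[0,0,0],[0,0,0],10],
  [[0,0,0],[0,0,0],9],
  [[0,0,0],[0,0,0],9],
  [[0,0,0],[0,0,0],9],
])

```text
clock: 7.95
position: [586.6, -95.9, 89.3]
ee_rot: [-0.68, 0.733, 0.001, -0.0]
contact_force: [-0.2, -0.3, -9.6]
gripper_width: 9.8
grasp_force: 31.6
```

>>> send_rows([
  [[0,10,0],[0,0,0],9],
  [[0,20,0],[0,0,0],9],
  [[0,30,0],[0,0,0],9],
  [[0,30,0],[0,0,0],9],
  [[0,30,0],[0,0,0],9],
  [[0,25,0],[0,0,0],9],
  [[0,15,0],[0,0,0],9],
  [[0,6,0],[0,0,0],9],
])

```text
clock: 8.75
position: [419.9, -83.2, 89.3]
ee_rot: [-0.68, 0.733, 0.0, 0.001]
contact_force: [1.4, 2.1, -19.2]
gripper_width: 9.6
grasp_force: 31.1
```

>>> send_rows([
  [[0,3,0],[0,0,0],9],
  [[0,2,0],[0,0,0],9],
  [[0,0,0],[0,0,0],9],
])

```text
clock: 9.05
position: [417.2, -83.1, 89.3]
ee_rot: [-0.68, 0.733, 0.0, 0.0]
contact_force: [0.9, 3.1, -15.8]
gripper_width: 9.8
grasp_force: 31.5
```

Run:
```python
from h import *
plan([])
```

```text
t 9.05 pos [417.2 -83.1  89.3] psi_y 3.068 tilt 0.0 j1,j6 [ 0.19 -0.26] w 9.8 F [  0.9   3.1 -15.8] g 31.5
turn z 0 -> j6 about -0.26
```

>>> send_rows([
  [[0,0,0],[0,0,0],28],
  [[0,0,0],[0,0,0],28],
  [[0,0,0],[0,0,0],28],
  [[0,0,-40],[0,0,0],60],
  [[0,0,-40],[0,0,0],80],
  [[0,0,-40],[0,0,0],80],
  [[0,0,-30],[0,0,0],80],
  [[-30,-35,0],[0,0,0],80],
])

```text
clock: 9.85
position: [454.7, -57.5, 246.3]
ee_rot: [-0.68, 0.734, -0.004, 0.005]
contact_force: [1.6, -0.5, -0.0]
gripper_width: 80.2
grasp_force: 0.0
```

>>> send_rows([
  [[-30,-35,0],[0,0,0],80],
  [[0,-35,0],[0,0,0],80],
  [[0,0,0],[0,0,0],80],
  [[0,0,0],[0,0,0],80],
])

```text
clock: 10.25
position: [526.3, -31.5, 239.3]
ee_rot: [-0.68, 0.733, -0.0, -0.0]
contact_force: [-1.0, -0.7, 0.3]
gripper_width: 80.1
grasp_force: 0.0
```

Run:
```python
from h import *
plan([]); ci=shot('wrist','w2')
for x,y in((-94,150),(-94,-150),(76,150),(76,-150)): print(x,y,px(ci,[*cab(-184+x,y),31]).round())
```

```text
t 10.25 pos [526.3 -31.5 239.3] psi_y 3.067 tilt 0.001 j1,j6 [ 0.25 -0.32] w 80.1 F [-1.  -0.7  0.3] g 0.0
turn z 0 -> j6 about -0.32
-94 150 [376. 298.]
-94 -150 [389. -22.]
76 150 [220. 298.]
76 -150 [194. -22.]
```

View pics/w2.png

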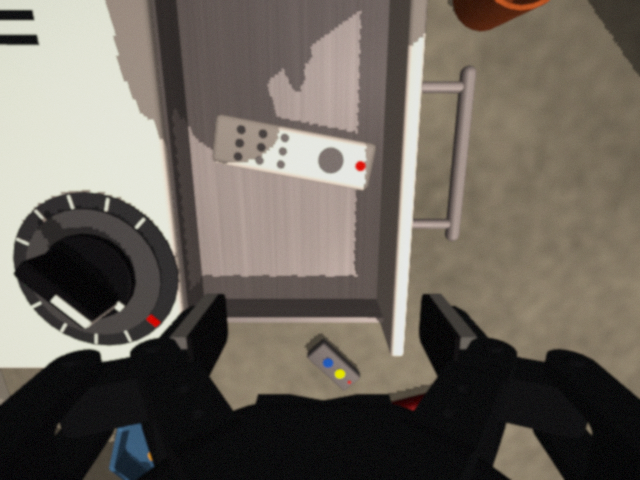

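Run:
```python
from h import *
np.set_printoptions(precision=1,suppress=True)
ci=camera_info('wrist'); d=np.array([701.5,-20.7])
for r,z in((0,176),(28,176),(28,144),(42,144)): print(r,z,px(ci,[d[0]+r*np.cos(2.283),d[1]+r*np.sin(2.283),z]))
q=np.array([w(ci,*p,51) for p in((218,117),(372,144),(366,186),(214,158))])
print(q,[np.linalg.norm(q[i]-q[(i+1)%4]) for i in range(4)]); m=q.mean(0); e=(q[1]+q[2]-q[0]-q[3])[:2]; a=np.arctan2(e[1],e[0])%np.pi; print(m,'axis',a)
plan([[m[0],m[1],239],[m[0],m[1],36]],a+np.pi/2)
```

```text
0 176 [ 52.  295.7]
28 176 [ 88.4 323.7]
28 144 [116.4 303.1]
42 144 [131.6 315.2]
[[ 613.7 -133.7   51. ]
 [ 476.3 -100.2   51. ]
 [ 483.4  -62.4   51. ]
 [ 622.8  -98.5   51. ]] [np.float64(141.45999460198482), np.float64(38.44319634286332), np.float64(144.06972254855683), np.float64(36.41804135645898)]
[549.  -98.7  51. ] axis 2.895032779397773
t 10.3 pos [525.6 -31.6 239.5] psi_y 3.067 tilt 0.0 j1,j6 [ 0.2 -0.3] w 80.0 F [ 0.1 -0.8  0.4] g 0.0
turn z -1.399 -> j6 about 1.08
 to [549.  -98.7 239. ] tool shift [39.1 59.3  0.5]
 to [549.  -98.7  36. ] tool shift [  0.  -0. 203.]
```

>>> send_rows([
  [[0,0,0],[0,0,-0.14],60],
  [[0,0,0],[0,0,-0.14],60],
  [[0,0,0],[0,0,-0.14],60],
  [[0,0,0],[0,0,-0.14],60],
  [[0,0,0],[0,0,-0.14],60],
  [[0,0,0],[0,0,-0.14],60],
  [[0,0,0],[0,0,-0.14],60],
  [[0,0,0],[0,0,-0.14],60],
])

```text
clock: 11.1
position: [524.9, -31.8, 240.2]
ee_rot: [0.966, -0.257, 0.001, -0.0]
contact_force: [-0.1, 0.2, -0.8]
gripper_width: 59.9
grasp_force: 0.0
```

>>> send_rows([
  [[0,0,0],[0,0,-0.14],60],
  [[0,0,0],[0,0,-0.139],60],
  [[20,30,0],[0,0,0],60],
  [[19,29,0],[0,0,0],60],
  [[0,0,40],[0,0,0],60],
  [[0,0,40],[0,0,0],60],
  [[0,0,20],[0,0,0],60],
  [[0,0,0],[0,0,0],60],
])

```text
clock: 11.9
position: [546.3, -98.5, 136.9]
ee_rot: [0.992, -0.123, -0.003, 0.001]
contact_force: [-0.1, 0.1, 1.1]
gripper_width: 59.9
grasp_force: 0.0
```

Run:
```python
from h import *
plan([[549,-98.7,138],[549,-98.7,36]],1.324); ci=shot('wrist','w3')
```

```text
t 11.9 pos [546.3 -98.5 136.9] psi_y -1.818 tilt 0.007 j1,j6 [0.11 1.21] w 59.9 F [-0.1  0.1  1.1] g 0.0
turn z -0.0 -> j6 about 1.21
 to [549.  -98.7 138. ] tool shift [ 2.7 -0.5 -1.1]
 to [549.  -98.7  36. ] tool shift [  0.  -0. 102.]
```

View pics/w3.png

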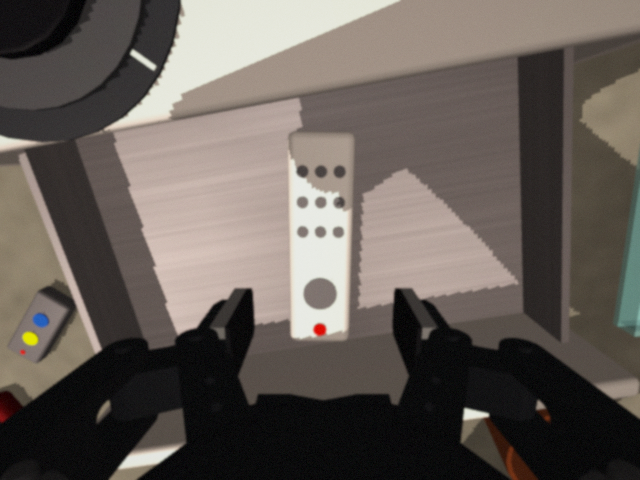

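>>> send_rows([
  [[2,0,40],[0,0,0],60],
  [[0,0,35],[0,0,0],60],
  [[0,0,18],[0,0,0],60],
  [[0,0,6],[0,0,0],60],
  [[0,0,0],[0,0,0],50],
  [[0,0,0],[0,0,0],46],
])

```text
clock: 12.55
position: [552.9, -98.4, 42.5]
ee_rot: [0.992, -0.122, 0.002, -0.0]
contact_force: [-1.3, -0.2, 1.4]
gripper_width: 45.9
grasp_force: 0.0
```

>>> send_rows([
  [[0,0,0],[0,0,0],44.5],
  [[0,0,0],[0,0,0],44],
  [[0,0,0],[0,0,0],43.5],
  [[0,0,0],[0,0,0],43.5],
  [[0,0,0],[0,0,0],43.5],
])

```text
clock: 13.05
position: [552.6, -98.3, 42.0]
ee_rot: [0.992, -0.122, 0.002, -0.0]
contact_force: [0.6, 1.5, 6.7]
gripper_width: 43.6
grasp_force: 9.9
```

>>> send_rows([
  [[0,0,0],[0,0,0],48],
  [[0,0,0],[0,0,0],48],
  [[0,0,4],[0,0,0],48],
  [[0,0,3],[0,0,0],48],
  [[0,0,0],[0,0,0],48],
  [[0,0,0],[0,0,0],48],
])

```text
clock: 13.65
position: [551.1, -98.5, 32.9]
ee_rot: [0.992, -0.123, -0.0, 0.0]
contact_force: [0.2, 0.1, 0.8]
gripper_width: 48.1
grasp_force: 0.0
```

>>> send_rows([
  [[0,0,0],[0,0,0],45],
  [[0,0,0],[0,0,0],44],
  [[0,0,0],[0,0,0],43.5],
  [[0,0,0],[0,0,0],43],
  [[0,0,0],[0,0,0],43],
  [[0,0,0],[0,0,0],43],
])

```text
clock: 14.25
position: [551.4, -98.4, 33.5]
ee_rot: [0.992, -0.123, 0.0, -0.0]
contact_force: [-0.5, 1.1, 0.9]
gripper_width: 43.4
grasp_force: 23.8
```

>>> send_rows([
  [[0,0,-10],[0,0,0],43],
  [[0,0,-20],[0,0,0],43],
  [[0,0,-35],[0,0,0],43],
  [[0,0,-40],[0,0,0],43],
  [[0,0,-40],[0,0,0],43],
  [[0,0,-20],[0,0,0],43],
  [[0,0,0],[0,0,-0.11],43],
  [[0,0,0],[0,0,0],43],
])

```text
clock: 15.05
position: [551.1, -98.5, 199.5]
ee_rot: [0.998, -0.068, 0.001, -0.0]
contact_force: [0.5, -0.4, -1.2]
gripper_width: 43.4
grasp_force: 23.9
```

Run:
```python
from h import *
plan([[486,-438.8,198],[486,-438.8,12]],1.434)
```

```text
t 15.05 pos [551.1 -98.5 199.5] psi_y -1.707 tilt 0.002 j1,j6 [0.11 1.32] w 43.4 F [ 0.5 -0.4 -1.2] g 23.9
turn z 0.001 -> j6 about 1.32
 to [ 486.  -438.8  198. ] tool shift [-18.1 346.    1.5]
 to [ 486.  -438.8   12. ] tool shift [  0.  -0. 186.]
```

>>> send_rows([
  [[-1,20,0],[0,0,0],43],
  [[-2,36,0],[0,0,0],43],
  [[-2,36,0],[0,0,0],43],
  [[-2,36,0],[0,0,0],43],
  [[-2,36,0],[0,0,0],43],
  [[-2,36,0],[0,0,0],43],
  [[-2,36,0],[0,0,0],43],
  [[-2,36,0],[0,0,0],43],
])

```text
clock: 15.85
position: [498.5, -367.1, 197.4]
ee_rot: [0.998, -0.069, -0.001, -0.0]
contact_force: [1.3, 0.0, -2.1]
gripper_width: 43.3
grasp_force: 23.9
```

>>> send_rows([
  [[-2,36,0],[0,0,0],43],
  [[-1,24,0],[0,0,0],43],
  [[0,14,0],[0,0,0],43],
  [[0,0,40],[0,0,0],43],
  [[0,0,40],[0,0,0],43],
  [[0,0,40],[0,0,0],43],
  [[0,0,25],[0,0,0],43],
  [[0,0,0],[0,0,0],43],
])

```text
clock: 16.65
position: [483.7, -436.3, 48.2]
ee_rot: [0.998, -0.069, -0.005, -0.003]
contact_force: [-0.6, 0.4, -1.4]
gripper_width: 43.2
grasp_force: 24.0
```

Run:
```python
from h import *
plan([[486,-438.8,9.5]],1.434)
```

```text
t 16.65 pos [ 483.7 -436.3   48.2] psi_y -1.708 tilt 0.011 j1,j6 [-0.49  1.92] w 43.2 F [-0.6  0.4 -1.4] g 24.0
turn z -0.001 -> j6 about 1.92
 to [ 486.  -438.8    9.5] tool shift [ 2.6  2.1 38.7]
```

>>> send_rows([
  [[2,2,20],[0,0,0],43],
  [[0,0,12],[0,0,0],43],
  [[0,0,0],[0,0,0],43],
  [[0,0,0],[0,0,0],43],
])

```text
clock: 17.05
position: [488.8, -441.3, 22.3]
ee_rot: [0.998, -0.068, 0.0, 0.0]
contact_force: [0.5, -0.4, -1.1]
gripper_width: 43.2
grasp_force: 23.9
```

>>> send_rows([
  [[-1,-1,8],[0,0,0],43],
  [[0,0,3],[0,0,0],43],
  [[0,0,0],[0,0,0],43],
  [[0,0,0],[0,0,0],43],
  [[0,0,0],[0,0,0],43],
])

```text
clock: 17.55
position: [487.7, -440.1, 10.6]
ee_rot: [0.998, -0.068, 0.0, 0.0]
contact_force: [-0.3, -0.6, -2.1]
gripper_width: 43.5
grasp_force: 24.0
```

>>> send_rows([
  [[0,0,2],[0,0,0],43],
  [[0,0,1],[0,0,0],43],
  [[0,0,0],[0,0,0],43],
  [[0,0,0],[0,0,0],43],
  [[0,0,0],[0,0,0],46],
  [[0,0,0],[0,0,0],52],
  [[0,0,0],[0,0,0],56],
  [[0,0,-15],[0,0,0],56],
])

```text
clock: 18.35
position: [486.0, -439.0, 20.6]
ee_rot: [0.998, -0.068, -0.002, -0.001]
contact_force: [-0.7, -0.2, -0.3]
gripper_width: 55.6
grasp_force: 0.0
```

>>> send_rows([
  [[0,0,-40],[0,0,0],56],
  [[0,0,-40],[0,0,0],56],
  [[0,0,-40],[0,0,0],56],
  [[0,0,-40],[0,0,0],56],
  [[0,0,-20],[0,0,0],56],
])

```text
clock: 18.85
position: [488.7, -441.1, 208.7]
ee_rot: [0.998, -0.068, 0.004, 0.002]
contact_force: [0.5, -0.7, 0.7]
gripper_width: 55.9
grasp_force: 0.0
```

Run:
```python
from h import *
im=get_image('wrist')[:,:,::-1]; np.save('pics/w4.npy',im)
it=get_image('top')[:,:,::-1]; np.save('pics/t2.npy',it)
a=it[205:325,140:280]; 
A=cv2.resize(a,None,fx=3.6,fy=3.6,interpolation=cv2.INTER_CUBIC)
B=cv2.resize(im,(int(640*432/480*.5),216))
C=np.zeros((432,800,3),np.uint8); C[:,:504]=A; C[:216,510:510+288]=B[:, :288]
cv2.imwrite('pics/m1.png',C)
plan([[586.2,249.9,210]],np.pi/2)
```

```text
t 18.95 pos [ 489.1 -441.3  208.5] psi_y -1.706 tilt 0.01 j1,j6 [-0.49  1.92] w 55.9 F [ 1.   0.7 -0.2] g 0.0
turn z -0.135 -> j6 about 2.06
 to [586.2 249.9 210. ] tool shift [  97.1 -691.2   -1.5]
```

View pics/m1.png

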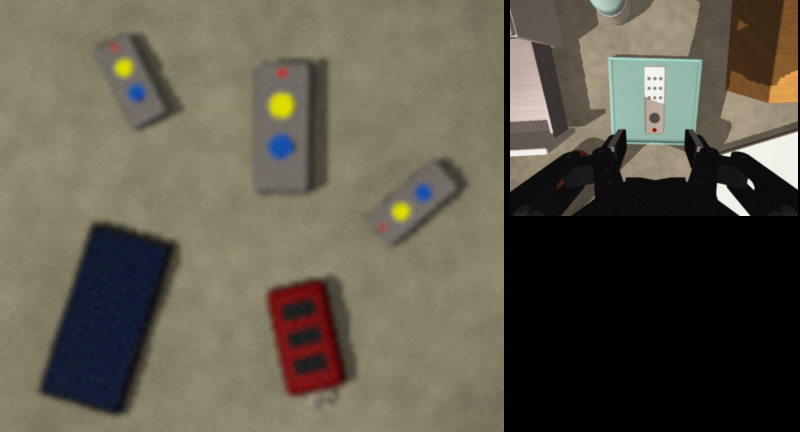

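>>> send_rows([
  [[0,0,0],[0,0,-0.12],60],
  [[2,-25,0],[0,0,0],60],
  [[2,-40,0],[0,0,0],60],
  [[2,-40,0],[0,0,0],60],
  [[2,-40,0],[0,0,0],60],
  [[2,-40,0],[0,0,0],60],
  [[2,-40,0],[0,0,0],60],
  [[2,-40,0],[0,0,0],60],
])

```text
clock: 19.75
position: [505.0, -173.6, 202.0]
ee_rot: [1.0, -0.008, -0.0, -0.0]
contact_force: [-0.2, 0.3, -0.1]
gripper_width: 60.2
grasp_force: 0.0
```

>>> send_rows([
  [[2,-40,0],[0,0,0],60],
  [[2,-40,0],[0,0,0],60],
  [[2,-40,0],[0,0,0],60],
  [[2,-40,0],[0,0,0],60],
  [[2,-40,0],[0,0,0],60],
  [[2,-40,0],[0,0,0],60],
  [[2,-40,0],[0,0,0],60],
  [[2,-40,0],[0,0,0],60],
])

```text
clock: 20.55
position: [526.1, 145.9, 202.1]
ee_rot: [1.0, -0.008, -0.0, 0.0]
contact_force: [1.1, 0.1, 0.3]
gripper_width: 59.7
grasp_force: 0.0
```

>>> send_rows([
  [[2,-40,0],[0,0,0],60],
  [[2,-40,0],[0,0,0],60],
  [[2,-27,0],[0,0,0],60],
  [[0,0,0],[0,0,0],60],
  [[0,0,0],[0,0,0],60],
  [[0,0,0],[0,0,0],60],
])

```text
clock: 21.15
position: [534.0, 250.3, 202.1]
ee_rot: [1.0, -0.008, -0.0, 0.0]
contact_force: [-1.0, 0.5, 0.3]
gripper_width: 60.0
grasp_force: 0.0
```

Run:
```python
from h import *
ci=shot('wrist','w5'); np.savez('pics/w5c.npz',**ci)
plan([[586.2,249.9,208],[586.2,249.9,3]],1.557)
print(px(ci,[586.2,249.9,20]))
```

```text
t 21.2 pos [534.2 250.2 202.3] psi_y -1.588 tilt 0.001 j1,j6 [0.71 0.84] w 59.9 F [ 0.5 -1.   0.3] g 0.0
turn z -0.003 -> j6 about 0.84
 to [586.2 249.9 208. ] tool shift [52.  -0.4 -5.7]
 to [586.2 249.9   3. ] tool shift [  0.  -0. 205.]
[322.21463396 166.92669132]
```

View pics/w5.png

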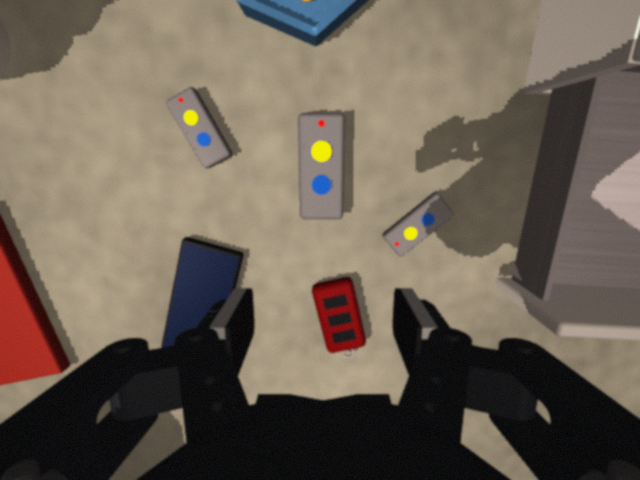

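>>> send_rows([
  [[26,0,0],[0,0,0],60],
  [[26,0,0],[0,0,0],60],
  [[0,0,40],[0,0,0],60],
  [[0,0,40],[0,0,0],60],
  [[0,0,40],[0,0,0],60],
  [[0,0,40],[0,0,0],60],
  [[0,0,25],[0,0,0],60],
  [[0,0,0],[0,0,0],60],
])

```text
clock: 22.0
position: [583.9, 247.6, 13.3]
ee_rot: [1.0, -0.009, -0.004, 0.003]
contact_force: [-0.1, -1.8, 0.4]
gripper_width: 59.9
grasp_force: 0.0
```

>>> send_rows([
  [[0,0,6],[0,0,0],54],
  [[0,0,0],[0,0,0],50],
  [[0,0,0],[0,0,0],48],
  [[0,0,0],[0,0,0],48],
])

```text
clock: 22.4
position: [587.2, 251.0, 12.9]
ee_rot: [1.0, -0.008, 0.001, -0.001]
contact_force: [-0.5, 0.8, 0.7]
gripper_width: 48.3
grasp_force: 0.0
```

Run:
```python
from h import *
plan([[586.2,249.9,3]],1.557)
d=np.load('pics/w5c.npz'); im=np.load('pics/w5.npy'); hsv=cv2.cvtColor(im,cv2.COLOR_BGR2HSV)
q=np.array([w(d,*p,18) for p in((313,285),(352,279),(365,345),(329,352))]); e=(q[0]+q[1]-q[2]-q[3])[:2]
print('fob',q.mean(0).round(1),np.arctan2(e[1],e[0]),[round(np.linalg.norm(q[i]-q[(i+1)%4]),1) for i in range(4)])
```

```text
t 22.4 pos [587.2 251.   12.9] psi_y -1.586 tilt 0.003 j1,j6 [0.66 0.9 ] w 48.3 F [-0.5  0.8  0.7] g 0.0
turn z -0.002 -> j6 about 0.9
 to [586.2 249.9   3. ] tool shift [-0.9  1.1  9.9]
fob [435.1 234.1  18. ] 0.19228101433976244 [np.float64(39.7), np.float64(75.9), np.float64(39.0), np.float64(78.1)]
```

>>> send_rows([
  [[-1,1,5],[0,0,0],48],
  [[0,0,3],[0,0,0],48],
  [[0,0,0],[0,0,0],46],
  [[0,0,0],[0,0,0],44],
  [[0,0,0],[0,0,0],42.5],
  [[0,0,0],[0,0,0],41.5],
  [[0,0,0],[0,0,0],41.2],
  [[0,0,0],[0,0,0],41.2],
])

```text
clock: 23.2
position: [585.5, 249.7, 3.4]
ee_rot: [1.0, -0.008, 0.0, -0.0]
contact_force: [-1.0, 1.1, 0.7]
gripper_width: 41.5
grasp_force: 18.6
```

>>> send_rows([
  [[0,0,0],[0,0,0],41],
  [[0,0,0],[0,0,0],41],
  [[0,0,-10],[0,0,0],41],
  [[0,0,-30],[0,0,0],41],
  [[0,0,-40],[0,0,0],41],
  [[0,0,-40],[0,0,0],41],
  [[0,0,-40],[0,0,0],41],
  [[0,0,0],[0,0,0.057],41],
])

```text
clock: 24.0
position: [588.7, 251.2, 171.5]
ee_rot: [0.999, -0.037, 0.006, -0.004]
contact_force: [1.0, -0.4, -0.5]
gripper_width: 41.3
grasp_force: 23.4
```

Run:
```python
from h import *
g=cab(-192,4); plan([[*g,163],[*g,36]],1.498)
```

```text
t 24.0 pos [588.7 251.2 171.5] psi_y -1.644 tilt 0.014 j1,j6 [0.66 0.84] w 41.3 F [ 1.  -0.4 -0.5] g 23.4
turn z -0.0 -> j6 about 0.84
 to [551.2 -90.3 163. ] tool shift [-12.6 343.3   8.5]
 to [551.2 -90.3  36. ] tool shift [  0.  -0. 127.]
```

>>> send_rows([
  [[-1,22,0],[0,0,0],41],
  [[-1,40,0],[0,0,0],41],
  [[-1,40,0],[0,0,0],41],
  [[-1,40,0],[0,0,0],41],
  [[-1,40,0],[0,0,0],41],
  [[-1,40,0],[0,0,0],41],
  [[-1,40,0],[0,0,0],41],
  [[-1,40,0],[0,0,0],41],
])

```text
clock: 24.8
position: [553.8, -53.3, 163.0]
ee_rot: [0.999, -0.036, -0.001, 0.0]
contact_force: [0.6, -0.0, -1.1]
gripper_width: 41.2
grasp_force: 23.3
```

>>> send_rows([
  [[-2,30,0],[0,0,0],41],
  [[0,10,0],[0,0,0],41],
  [[0,0,0],[0,0,0],41],
  [[0,0,40],[0,0,0],41],
  [[0,0,35],[0,0,0],41],
  [[0,0,25],[0,0,0],41],
  [[0,0,0],[0,0,0],41],
  [[0,0,0],[0,0,0],41],
])

```text
clock: 25.6
position: [551.1, -90.0, 63.6]
ee_rot: [0.999, -0.035, -0.0, 0.0]
contact_force: [0.3, 0.3, 0.0]
gripper_width: 41.7
grasp_force: 23.3
```

Run:
```python
from h import *
g=cab(-192,4); plan([[*g,35]],1.498)
```

```text
t 25.6 pos [551.1 -90.   63.6] psi_y -1.642 tilt 0.001 j1,j6 [0.13 1.37] w 41.7 F [0.3 0.3 0. ] g 23.3
turn z 0.002 -> j6 about 1.37
 to [551.2 -90.3  35. ] tool shift [ 0.2  0.3 28.6]
```

>>> send_rows([
  [[0,0,15],[0,0,0],41],
  [[0,0,9],[0,0,0],41],
  [[0,0,4],[0,0,0],41],
  [[0,0,0],[0,0,0],41],
  [[0,0,0],[0,0,0],41],
  [[0,0,0],[0,0,0],41],
])

```text
clock: 26.2
position: [551.0, -90.8, 36.0]
ee_rot: [0.999, -0.036, 0.001, -0.0]
contact_force: [-0.4, -0.7, -0.6]
gripper_width: 41.4
grasp_force: 23.4
```

Run:
```python
from h import *
plan([])
```

```text
t 26.2 pos [551.  -90.8  36. ] psi_y -1.643 tilt 0.001 j1,j6 [0.13 1.37] w 41.4 F [-0.4 -0.7 -0.6] g 23.4
turn z 0 -> j6 about 1.37
```

>>> send_rows([
  [[0,0,1],[0,0,0],41],
  [[0,0,0],[0,0,0],41],
  [[0,0,0],[0,0,0],43],
  [[0,0,0],[0,0,0],48],
  [[0,0,0],[0,0,0],52],
  [[0,0,-20],[0,0,0],52],
  [[0,0,-40],[0,0,0],56],
  [[0,0,-40],[0,0,0],60],
])

```text
clock: 27.0
position: [550.0, -90.9, 134.9]
ee_rot: [0.999, -0.036, -0.001, 0.0]
contact_force: [1.7, 0.0, 0.1]
gripper_width: 60.2
grasp_force: 0.0
```

>>> send_rows([
  [[0,0,-40],[0,0,0],60],
  [[0,0,-30],[0,0,0],60],
  [[0,0,0],[0,0,-0.13],60],
  [[0,0,0],[0,0,-0.134],60],
  [[0,0,0],[0,0,0],60],
  [[0,0,0],[0,0,0],60],
])

```text
clock: 27.6
position: [550.4, -90.8, 204.2]
ee_rot: [0.996, 0.094, -0.0, -0.0]
contact_force: [0.2, -0.1, 0.2]
gripper_width: 60.1
grasp_force: 0.0
```

Run:
```python
from h import *
ci=shot('wrist','w6'); plan([[395,242,205],[434.3,234,205],[434.3,234,3]],1.765)
```

```text
t 27.65 pos [550.4 -90.8 204.1] psi_y -1.382 tilt 0.0 j1,j6 [0.13 1.63] w 59.9 F [-0.4  0.5 -0.7] g 0.0
turn z -0.005 -> j6 about 1.64
 to [395 242 205] tool shift [ -88.3 -356.5   -0.9]
 to [434.3 234.  205. ] tool shift [37.  15.4 -0. ]
 to [434.3 234.    3. ] tool shift [  0.   0. 202.]
```

>>> send_rows([
  [[-6,-26,0],[0,0,0],60],
  [[-9,-36,0],[0,0,0],60],
  [[-9,-36,0],[0,0,0],60],
  [[-9,-36,0],[0,0,0],60],
  [[-9,-36,0],[0,0,0],60],
  [[-9,-36,0],[0,0,0],60],
  [[-9,-36,0],[0,0,0],60],
  [[-9,-36,0],[0,0,0],60],
])

```text
clock: 28.45
position: [429.2, 170.2, 204.3]
ee_rot: [0.996, 0.095, 0.0, 0.0]
contact_force: [0.7, 0.3, -0.4]
gripper_width: 60.2
grasp_force: 0.0
```

>>> send_rows([
  [[-9,-36,0],[0,0,0],60],
  [[-7,-27,0],[0,0,0],60],
  [[-3,-15,0],[0,0,0],60],
  [[0,0,0],[0,0,0],60],
  [[0,0,0],[0,0,0],60],
  [[0,0,0],[0,0,0],60],
])

```text
clock: 29.05
position: [396.6, 241.3, 204.1]
ee_rot: [0.996, 0.095, -0.0, 0.0]
contact_force: [0.2, 1.0, 0.3]
gripper_width: 60.3
grasp_force: 0.0
```

Run:
```python
from h import *
ci=shot('wrist','w7'); np.savez('pics/w7c.npz',**ci); im=np.load('pics/w7.npy'); hsv=cv2.cvtColor(im,cv2.COLOR_BGR2HSV)
def det(m,z,n):
    for c in sorted(cv2.findContours(m,cv2.RETR_EXTERNAL,cv2.CHAIN_APPROX_NONE)[0],key=cv2.contourArea)[-2:]:
        q=np.array([w(ci,*p[0],z)[:2] for p in c],np.float32); r=cv2.minAreaRect(q); b=cv2.boxPoints(r)
        e=b[1]-b[0] if np.linalg.norm(b[1]-b[0])>np.linalg.norm(b[2]-b[1]) else b[2]-b[1]
        print(n,np.round(r[0],1),np.round(r[1],1),'yaw',(np.arctan2(e[1],e[0])+np.pi/2)%np.pi-np.pi/2, cv2.boundingRect(c))
h,s,v=cv2.split(hsv)
k=np.ones((9,9),np.uint8)
red=cv2.morphologyEx(((((h<8)|(h>172))&(s>140)&(v>50))*255).astype(np.uint8),cv2.MORPH_CLOSE,k); det(red,18,'red')
blu=cv2.morphologyEx((((h>105)&(h<130)&(s>90)&(v<110))*255).astype(np.uint8),cv2.MORPH_CLOSE,k); det(blu,12,'phone')
plan([[434.3,234,205],[434.3,234,3]],1.765)
```

```text
red [412.5 534.2] [19.2 85.4] yaw -0.046689034 (0, 94, 22, 96)
red [432.8 235.5] [77.3 41.4] yaw 0.21650434 (313, 143, 46, 84)
phone [192.2 -97.8] [140.8 109.4] yaw 1.1330229 (533, 382, 107, 98)
phone [448.9 380.5] [ 56.5 122.2] yaw -0.3022182 (135, 59, 106, 151)
t 29.1 pos [396.7 241.2 204.2] psi_y -1.381 tilt 0.0 j1,j6 [0.9  0.86] w 59.9 F [-0.1  0.6  0.1] g 0.0
turn z -0.005 -> j6 about 0.87
 to [434.3 234.  205. ] tool shift [35.5 14.3 -0.8]
 to [434.3 234.    3. ] tool shift [  0.   0. 202.]
```

View pics/w7.png

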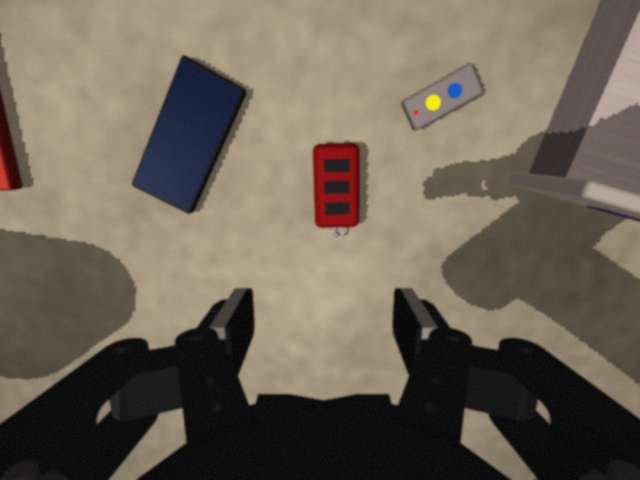

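>>> send_rows([
  [[18,7,0],[0,0,0],60],
  [[17,6,0],[0,0,0],60],
  [[0,0,40],[0,0,0],60],
  [[0,0,40],[0,0,0],60],
  [[0,0,40],[0,0,0],60],
  [[0,0,40],[0,0,0],60],
  [[0,0,20],[0,0,0],60],
  [[0,0,8],[0,0,0],56],
])

```text
clock: 29.9
position: [432.6, 234.0, 14.1]
ee_rot: [0.996, 0.095, -0.002, 0.002]
contact_force: [0.6, -0.9, 0.1]
gripper_width: 56.0
grasp_force: 0.0
```

>>> send_rows([
  [[0,0,0],[0,0,0],52],
  [[0,0,0],[0,0,0],50],
  [[0,0,0],[0,0,0],50],
])

```text
clock: 30.2
position: [434.2, 236.6, 17.8]
ee_rot: [0.995, 0.095, 0.001, -0.001]
contact_force: [0.8, -0.3, 0.1]
gripper_width: 50.0
grasp_force: 0.0
```

>>> send_rows([
  [[0,1,8],[0,0,0],50],
  [[0,0,5],[0,0,0],50],
  [[0,0,0],[0,0,0],48],
  [[0,0,0],[0,0,0],46],
  [[0,0,0],[0,0,0],44.5],
  [[0,0,0],[0,0,0],43.5],
  [[0,0,0],[0,0,0],43.2],
  [[0,0,0],[0,0,0],43.1],
])

```text
clock: 31.0
position: [433.6, 235.1, 3.6]
ee_rot: [0.995, 0.096, 0.0, -0.0]
contact_force: [-0.8, 0.3, 1.8]
gripper_width: 43.6
grasp_force: 20.6
```

>>> send_rows([
  [[0,0,0],[0,0,0],43],
  [[0,0,0],[0,0,0],43],
])

```text
clock: 31.2
position: [433.6, 235.1, 3.6]
ee_rot: [0.995, 0.096, 0.0, -0.0]
contact_force: [-1.1, -0.3, 3.1]
gripper_width: 43.4
grasp_force: 22.8
```

>>> send_rows([
  [[0,0,-10],[0,0,0],43],
  [[0,0,-30],[0,0,0],43],
  [[0,0,-40],[0,0,0],43],
  [[0,0,-40],[0,0,0],43],
  [[0,0,-40],[0,0,0],43],
  [[0,0,0],[0,0,0.132],43],
  [[0,0,0],[0,0,0.132],43],
  [[0,0,0],[0,0,0],43],
])

```text
clock: 32.0
position: [433.2, 234.5, 163.8]
ee_rot: [0.999, -0.037, 0.0, -0.0]
contact_force: [-0.3, -0.3, -0.4]
gripper_width: 43.3
grasp_force: 22.8
```

Run:
```python
from h import *
g=cab(-192,84); plan([[*g,163],[*g,35.5]],1.498)
```

```text
t 32.0 pos [433.2 234.5 163.8] psi_y -1.644 tilt 0.001 j1,j6 [0.83 0.67] w 43.3 F [-0.3 -0.3 -0.4] g 22.8
turn z -0.0 -> j6 about 0.67
 to [557.  -10.5 163. ] tool shift [141.4 235.4   0.8]
 to [557.  -10.5  35.5] tool shift [  0.   -0.  127.5]
```

>>> send_rows([
  [[15,25,0],[0,0,0],43],
  [[21,35,0],[0,0,0],43],
  [[21,35,0],[0,0,0],43],
  [[21,35,0],[0,0,0],43],
  [[21,35,0],[0,0,0],43],
  [[21,35,0],[0,0,0],43],
  [[15,25,0],[0,0,0],43],
  [[6,10,0],[0,0,0],43],
])

```text
clock: 32.8
position: [557.4, -12.1, 162.7]
ee_rot: [0.999, -0.037, -0.001, 0.0]
contact_force: [-0.3, 1.4, -0.4]
gripper_width: 43.4
grasp_force: 22.8
```

>>> send_rows([
  [[0,0,0],[0,0,0],43],
  [[0,0,0],[0,0,0],43],
  [[0,0,40],[0,0,0],43],
  [[0,0,35],[0,0,0],43],
  [[0,0,25],[0,0,0],43],
  [[0,0,0],[0,0,0],43],
  [[0,0,0],[0,0,0],43],
])

```text
clock: 33.5
position: [557.3, -8.7, 63.9]
ee_rot: [0.999, -0.035, 0.0, 0.0]
contact_force: [0.8, -0.0, -0.7]
gripper_width: 43.3
grasp_force: 22.8
```

Run:
```python
from h import *
g=cab(-192,84); plan([[*g,35.5]],1.498)
```

```text
t 33.5 pos [557.3  -8.7  63.9] psi_y -1.641 tilt 0.0 j1,j6 [0.28 1.22] w 43.3 F [ 0.8 -0.  -0.7] g 22.8
turn z 0.003 -> j6 about 1.22
 to [557.  -10.5  35.5] tool shift [-0.1  1.8 28.4]
```

Down to the floor, then release, lift and turn toward the phone (psi_y = 1.571 − 0.30 = 1.27, world turn −0.23).

>>> send_rows([
  [[0,1,15],[0,0,0],43],
  [[0,0,9],[0,0,0],43],
  [[0,0,4],[0,0,0],43],
  [[0,0,0],[0,0,0],43],
  [[0,0,0],[0,0,0],43],
  [[0,0,1],[0,0,0],43],
  [[0,0,0],[0,0,0],43],
  [[0,0,0],[0,0,0],43],
])

```text
clock: 34.3
position: [557.1, -10.7, 34.6]
ee_rot: [0.999, -0.036, 0.0, -0.0]
contact_force: [0.5, 0.9, 0.6]
gripper_width: 43.6
grasp_force: 22.9
```

>>> send_rows([
  [[0,0,0],[0,0,0],45],
  [[0,0,0],[0,0,0],50],
  [[0,0,0],[0,0,0],54],
  [[0,0,-20],[0,0,0],54],
  [[0,0,-40],[0,0,0],60],
  [[0,0,-40],[0,0,0],75],
  [[0,0,-40],[0,0,0],75],
  [[0,0,-30],[0,0,0],75],
])

```text
clock: 35.1
position: [557.6, -10.7, 207.4]
ee_rot: [0.999, -0.036, 0.002, -0.0]
contact_force: [1.3, -0.0, 0.1]
gripper_width: 75.0
grasp_force: 0.0
```

Run:
```python
from h import *
plan([[430,390,205]],1.27)
```

```text
t 35.1 pos [557.6 -10.7 207.4] psi_y -1.643 tilt 0.003 j1,j6 [0.27 1.23] w 75.0 F [ 1.3 -0.   0.1] g 0.0
turn z 0.228 -> j6 about 1.0
 to [430 390 205] tool shift [-240.6 -344.9    2.4]
```

>>> send_rows([
  [[0,0,0],[0,0,0.114],75],
  [[0,0,0],[0,0,0.114],75],
  [[-16,-21,0],[0,0,0],75],
  [[-26,-34,0],[0,0,0],75],
  [[-26,-34,0],[0,0,0],75],
  [[-26,-34,0],[0,0,0],75],
  [[-26,-34,0],[0,0,0],75],
  [[-26,-34,0],[0,0,0],75],
])

```text
clock: 35.9
position: [473.2, 216.4, 204.5]
ee_rot: [0.989, -0.15, 0.0, -0.0]
contact_force: [1.6, 0.1, 0.1]
gripper_width: 74.7
grasp_force: 0.0
```

>>> send_rows([
  [[-26,-34,0],[0,0,0],75],
  [[-26,-34,0],[0,0,0],75],
  [[-26,-34,0],[0,0,0],75],
  [[-24,-32,0],[0,0,0],75],
  [[-12,-16,0],[0,0,0],75],
  [[0,0,0],[0,0,0],75],
  [[0,0,0],[0,0,0],75],
  [[0,0,0],[0,0,0],75],
])

```text
clock: 36.7
position: [410.0, 390.8, 204.3]
ee_rot: [0.989, -0.15, -0.0, 0.0]
contact_force: [0.3, -1.4, -0.5]
gripper_width: 75.2
grasp_force: 0.0
```

```bash
cat >> h.py <<'E'
def det(ci,m,z,n):
    for c in sorted(cv2.findContours(m,cv2.RETR_EXTERNAL,cv2.CHAIN_APPROX_NONE)[0],key=cv2.contourArea)[-2:]:
        q=np.array([w(ci,*p[0],z)[:2] for p in c],np.float32); r=cv2.minAreaRect(q); b=cv2.boxPoints(r)
        e=b[1]-b[0] if np.linalg.norm(b[1]-b[0])>np.linalg.norm(b[2]-b[1]) else b[2]-b[1]
        print(n,np.round(r[0],1),np.round(r[1],1),'yaw',(np.arctan2(e[1],e[0])+np.pi/2)%np.pi-np.pi/2, cv2.boundingRect(c))
E
python3 - <<'E'
from h import *
ci=shot('wrist','w8'); np.savez('pics/w8c.npz',**ci); im=np.load('pics/w8.npy'); h,s,v=cv2.split(cv2.cvtColor(im,cv2.COLOR_BGR2HSV))
k=np.ones((9,9),np.uint8)
det(ci,cv2.morphologyEx((((h>105)&(h<130)&(s>90)&(v<110))*255).astype(np.uint8),cv2.MORPH_CLOSE,k),12,'phone')
plan([[449.5,379.5,205],[449.5,379.5,3]],1.27)
E
```

```text
phone [ 52.3 161.3] [114.1  94.7] yaw 1.2694718 (548, 414, 92, 66)
phone [448.7 380.4] [ 57.4 122.8] yaw -0.30158937 (290, 111, 63, 132)
t 36.75 pos [410.1 390.7 204.4] psi_y -1.873 tilt 0.0 j1,j6 [1.05 0.22] w 75.1 F [ 0.3 -0.6 -0.6] g 0.0
turn z -0.002 -> j6 about 0.22
 to [449.5 379.5 205. ] tool shift [40.9 -1.  -0.6]
 to [449.5 379.5   3. ] tool shift [  0.  -0. 202.]
```

View pics/w8.png

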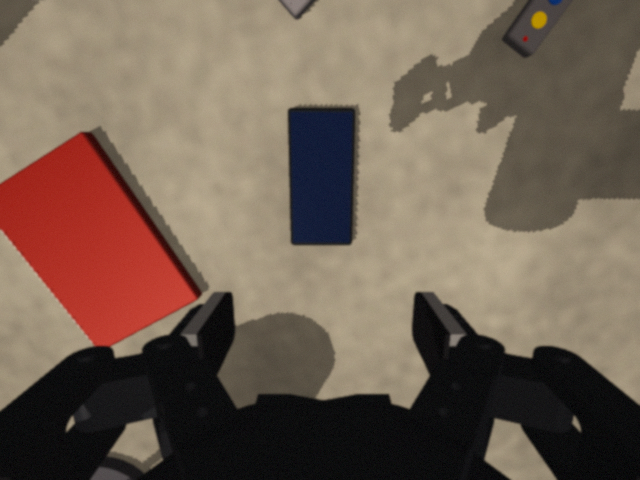

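>>> send_rows([
  [[20,0,0],[0,0,0],75],
  [[20,-1,0],[0,0,0],75],
  [[0,0,40],[0,0,0],75],
  [[0,0,40],[0,0,0],75],
  [[0,0,40],[0,0,0],75],
  [[0,0,40],[0,0,0],75],
  [[0,0,20],[0,0,0],75],
  [[0,0,8],[0,0,0],72],
])

```text
clock: 37.55
position: [447.8, 378.6, 13.9]
ee_rot: [0.989, -0.151, -0.001, 0.002]
contact_force: [-1.6, -0.4, 0.6]
gripper_width: 72.0
grasp_force: 0.0
```

>>> send_rows([
  [[0,0,0],[0,0,0],70],
  [[0,0,0],[0,0,0],68],
  [[0,0,7],[0,0,0],68],
  [[0,0,4],[0,0,0],68],
  [[0,0,0],[0,0,0],68],
  [[0,0,0],[0,0,0],68],
])

```text
clock: 38.15
position: [448.2, 381.2, 5.5]
ee_rot: [0.989, -0.15, 0.0, -0.0]
contact_force: [-0.3, -0.6, 0.1]
gripper_width: 67.9
grasp_force: 0.0
```

>>> send_rows([
  [[0,0,3],[0,0,0],67],
  [[0,0,0],[0,0,0],65],
  [[0,0,0],[0,0,0],63.5],
  [[0,0,0],[0,0,0],62.2],
  [[0,0,0],[0,0,0],61.6],
  [[0,0,0],[0,0,0],61.3],
  [[0,0,0],[0,0,0],61.1],
  [[0,0,0],[0,0,0],61.1],
])

```text
clock: 38.95
position: [448.1, 380.9, 2.5]
ee_rot: [0.989, -0.15, -0.0, 0.0]
contact_force: [-1.5, -0.6, 4.0]
gripper_width: 61.3
grasp_force: 15.6
```

>>> send_rows([
  [[0,0,0],[0,0,0],60.8],
  [[0,0,0],[0,0,0],60.7],
  [[0,0,0],[0,0,0],60.7],
  [[0,0,-8],[0,0,0],60.7],
  [[0,0,-20],[0,0,0],60.7],
  [[0,0,-35],[0,0,0],60.7],
  [[0,0,-40],[0,0,0],60.7],
  [[0,0,-40],[0,0,0],60.7],
])

```text
clock: 39.75
position: [448.0, 381.1, 146.3]
ee_rot: [0.989, -0.15, -0.0, 0.0]
contact_force: [1.3, 0.2, -1.8]
gripper_width: 61.6
grasp_force: 22.5
```

>>> send_rows([
  [[0,0,-30],[0,0,0],60.7],
  [[0,0,0],[0,0,-0.114],60.7],
  [[0,0,0],[0,0,-0.114],60.7],
  [[0,0,0],[0,0,0],60.7],
  [[0,0,0],[0,0,0],60.7],
])

```text
clock: 40.25
position: [448.1, 381.1, 174.9]
ee_rot: [0.999, -0.038, -0.0, 0.0]
contact_force: [-0.3, -0.3, -2.2]
gripper_width: 61.0
grasp_force: 22.5
```

Run:
```python
from h import *
g=cab(-192,-84); plan([[*g,175],[*g,34.5]],1.498)
```

```text
t 40.25 pos [448.1 381.1 174.9] psi_y -1.646 tilt 0.0 j1,j6 [0.98 0.52] w 61.0 F [-0.3 -0.3 -2.2] g 22.5
turn z -0.002 -> j6 about 0.52
 to [ 544.8 -178.1  175. ] tool shift [ 1.371e+02  5.506e+02 -1.000e-01]
 to [ 544.8 -178.1   34.5] tool shift [  0.   -0.  140.5]
```

>>> send_rows([
  [[6,24,0],[0,0,0],60.7],
  [[9,37,0],[0,0,0],60.7],
  [[9,37,0],[0,0,0],60.7],
  [[9,37,0],[0,0,0],60.7],
  [[9,37,0],[0,0,0],60.7],
  [[9,37,0],[0,0,0],60.7],
  [[9,37,0],[0,0,0],60.7],
  [[9,37,0],[0,0,0],60.7],
])

```text
clock: 41.05
position: [496.5, 92.4, 175.2]
ee_rot: [0.999, -0.037, 0.0, -0.0]
contact_force: [0.7, 0.3, -2.0]
gripper_width: 60.7
grasp_force: 22.5
```

>>> send_rows([
  [[9,37,0],[0,0,0],60.7],
  [[9,37,0],[0,0,0],60.7],
  [[9,37,0],[0,0,0],60.7],
  [[9,37,0],[0,0,0],60.7],
  [[9,37,0],[0,0,0],60.7],
  [[9,37,0],[0,0,0],60.7],
  [[9,30,0],[0,0,0],60.7],
  [[5,16,0],[0,0,0],60.7],
])

```text
clock: 41.85
position: [544.9, -180.7, 174.8]
ee_rot: [0.999, -0.038, -0.0, 0.0]
contact_force: [0.1, 0.4, -1.8]
gripper_width: 61.1
grasp_force: 22.5
```

>>> send_rows([
  [[0,0,0],[0,0,0],60.7],
  [[0,0,0],[0,0,0],60.7],
  [[0,0,30],[0,0,0],60.7],
  [[0,0,30],[0,0,0],60.7],
  [[0,0,30],[0,0,0],60.7],
  [[0,0,20],[0,0,0],60.7],
  [[0,0,0],[0,0,0],60.7],
  [[0,0,0],[0,0,0],60.7],
])

```text
clock: 42.65
position: [545.3, -177.6, 65.9]
ee_rot: [0.999, -0.036, 0.0, 0.0]
contact_force: [0.3, -0.0, -1.9]
gripper_width: 60.9
grasp_force: 22.5
```

Run:
```python
from h import *
g=cab(-192,-84); plan([[*g,34.5]],1.498)
```

```text
t 42.65 pos [ 545.3 -177.6   65.9] psi_y -1.642 tilt 0.001 j1,j6 [-0.03  1.53] w 60.9 F [ 0.3 -0.  -1.9] g 22.5
turn z 0.002 -> j6 about 1.53
 to [ 544.8 -178.1   34.5] tool shift [-0.4  0.5 31.4]
```

>>> send_rows([
  [[0,0,15],[0,0,0],60.7],
  [[0,0,10],[0,0,0],60.7],
  [[0,0,5],[0,0,0],60.7],
  [[0,0,1],[0,0,0],60.7],
  [[0,0,0],[0,0,0],60.7],
  [[0,0,0],[0,0,0],60.7],
  [[0,0,1],[0,0,0],60.7],
  [[0,0,0],[0,0,0],60.7],
])

```text
clock: 43.45
position: [545.0, -178.5, 33.6]
ee_rot: [0.999, -0.036, 0.0, 0.0]
contact_force: [0.6, -0.0, -0.7]
gripper_width: 61.5
grasp_force: 22.6
```

>>> send_rows([
  [[0,0,0],[0,0,0],62],
  [[0,0,0],[0,0,0],66],
  [[0,0,0],[0,0,0],69],
  [[0,0,0],[0,0,0],69],
  [[0,0,-20],[0,0,0],69],
  [[0,0,-40],[0,0,0],69],
  [[0,0,-40],[0,0,0],69],
  [[0,0,-40],[0,0,0],69],
])

```text
clock: 44.25
position: [544.5, -178.4, 174.9]
ee_rot: [0.999, -0.036, -0.0, 0.0]
contact_force: [1.5, -0.6, -0.1]
gripper_width: 69.1
grasp_force: 0.0
```

>>> send_rows([
  [[0,0,-40],[0,0,0],69],
  [[-25,-25,0],[0,0,0],69],
  [[-25,-25,0],[0,0,0],40],
  [[0,-30,0],[0,0,0],28],
  [[0,0,0],[0,0,0],28],
  [[0,0,0],[0,0,0],28],
])

```text
clock: 44.85
position: [500.8, -94.6, 213.6]
ee_rot: [0.999, -0.036, 0.0, 0.0]
contact_force: [1.1, 0.1, -0.9]
gripper_width: 28.3
grasp_force: 0.0
```

Run:
```python
from h import *
plan([]); ci=shot('wrist','w9'); np.savez('pics/w9c.npz',**ci)
h,s,v=cv2.split(cv2.cvtColor(np.load('pics/w9.npy'),cv2.COLOR_BGR2HSV)); k=np.ones((9,9),np.uint8)
det(ci,cv2.morphologyEx((((h>105)&(h<130)&(s>90)&(v<110))*255).astype(np.uint8),cv2.MORPH_CLOSE,k),43,'phone')
det(ci,cv2.morphologyEx(((((h<8)|(h>172))&(s>140)&(v>40))*255).astype(np.uint8),cv2.MORPH_CLOSE,k),49,'red')
print(cab(-192,84),cab(-192,4),cab(-192,-84))
```

```text
t 44.85 pos [500.8 -94.6 213.6] psi_y -1.642 tilt 0.001 j1,j6 [0.13 1.37] w 28.3 F [ 1.1  0.1 -0.9] g 0.0
turn z 0 -> j6 about 1.37
phone [265.2  -7.6] [ 89.2 108.7] yaw -0.069633126 (216, 398, 84, 82)
phone [ 545.6 -178.1] [ 58.1 122.8] yaw -0.066487074 (379, 95, 74, 143)
red [ 391.5 -222.5] [59.  17.7] yaw 1.2198201 (433, 316, 57, 27)
red [556. -13.] [42.4 76.9] yaw -0.0548563 (197, 125, 55, 91)
[557.03791207 -10.52016385] [551.20309758 -90.3070985 ] [ 544.78480164 -178.0727266 ]
```

View pics/w9.png

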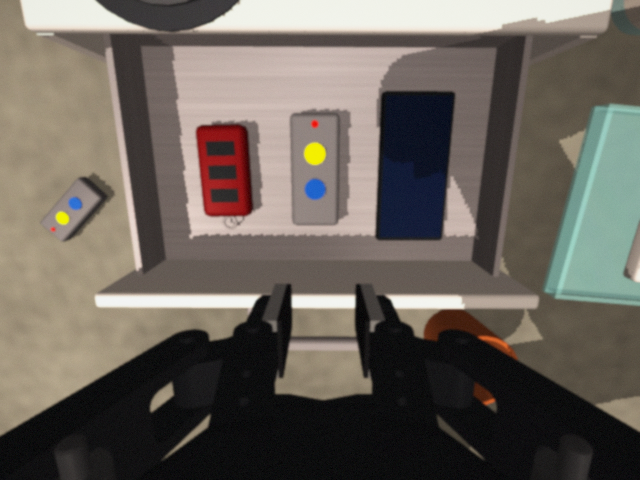

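>>> send_rows([
  [[0,0,0],[0,0,0.14],28],
  [[0,0,0],[0,0,0.14],28],
  [[0,0,0],[0,0,0.14],28],
  [[0,0,0],[0,0,0.14],28],
  [[0,0,0],[0,0,0.14],28],
  [[0,0,0],[0,0,0.14],28],
  [[0,0,0],[0,0,0.14],28],
  [[0,0,0],[0,0,0.14],28],
])

```text
clock: 45.7
position: [500.8, -96.0, 212.9]
ee_rot: [0.825, -0.565, -0.0, 0.0]
contact_force: [0.3, 0.6, 0.3]
gripper_width: 28.0
grasp_force: 0.0
```

>>> send_rows([
  [[0,0,0],[0,0,0.14],28],
  [[0,0,0],[0,0,0.14],28],
  [[0,0,0],[0,0,0.14],28],
  [[0,0,0],[0,0,0.03],28],
  [[0,0,0],[0,0,0],28],
  [[0,0,0],[0,0,0],28],
])

```text
clock: 46.3
position: [500.7, -95.4, 213.2]
ee_rot: [-0.682, 0.732, 0.0, -0.0]
contact_force: [1.0, -0.5, 0.3]
gripper_width: 28.2
grasp_force: 0.0
```

Run:
```python
from h import *
g=cab(-325,0); plan([[*g,213],[*g,140],[*g,89]],CY)
```

```text
t 46.3 pos [500.7 -95.4 213.2] psi_y 3.071 tilt 0.0 j1,j6 [ 0.13 -0.2 ] w 28.2 F [ 1.  -0.5  0.3] g 0.0
turn z 0.002 -> j6 about -0.2
 to [418.3 -84.6 213. ] tool shift [-4.7 83.   0.2]
 to [418.3 -84.6 140. ] tool shift [-0.  0. 73.]
 to [418.3 -84.6  89. ] tool shift [-0.  0. 51.]
```

>>> send_rows([
  [[-2,40,0],[0,0,0],28],
  [[-2,40,0],[0,0,0],28],
  [[0,3,0],[0,0,0],28],
  [[0,0,0],[0,0,0],28],
  [[0,0,40],[0,0,0],28],
  [[0,0,33],[0,0,0],28],
  [[0,0,0],[0,0,0],28],
  [[0,0,0],[0,0,0],28],
])

```text
clock: 47.1
position: [419.6, -85.2, 140.7]
ee_rot: [-0.682, 0.732, -0.0, -0.0]
contact_force: [1.0, 0.1, 0.3]
gripper_width: 28.2
grasp_force: 0.0
```

Run:
```python
from h import *
g=cab(-325,0); plan([[*g,89]],CY)
```

```text
t 47.1 pos [419.6 -85.2 140.7] psi_y 3.071 tilt 0.001 j1,j6 [ 0.18 -0.25] w 28.2 F [1.  0.1 0.3] g 0.0
turn z 0.002 -> j6 about -0.26
 to [418.3 -84.6  89. ] tool shift [-0.5  1.4 51.7]
```

>>> send_rows([
  [[0,1,26],[0,0,0],28],
  [[0,0,25],[0,0,0],28],
  [[0,0,0],[0,0,0],20],
  [[0,0,0],[0,0,0],10],
  [[0,0,0],[0,0,0],9],
  [[0,0,0],[0,0,0],9],
])

```text
clock: 47.7
position: [418.3, -85.0, 90.5]
ee_rot: [-0.681, 0.732, -0.001, 0.001]
contact_force: [1.0, -1.8, -2.7]
gripper_width: 9.6
grasp_force: 31.5
```

>>> send_rows([
  [[0,-5,0],[0,0,0],9],
  [[0,-10,0],[0,0,0],9],
  [[0,-14,0],[0,0,0],9],
  [[0,-18,0],[0,0,0],9],
  [[0,-20,0],[0,0,0],9],
  [[0,-20,0],[0,0,0],9],
  [[0,-20,0],[0,0,0],9],
  [[0,-18,0],[0,0,0],9],
])

```text
clock: 48.5
position: [544.2, -94.5, 90.4]
ee_rot: [-0.681, 0.732, -0.001, 0.0]
contact_force: [-1.9, -0.7, 5.2]
gripper_width: 9.6
grasp_force: 32.2
```

>>> send_rows([
  [[0,-15,0],[0,0,0],9],
  [[0,-12,0],[0,0,0],9],
  [[0,-8,0],[0,0,0],9],
  [[0,-5,0],[0,0,0],9],
  [[0,-3,0],[0,0,0],9],
  [[0,-2,0],[0,0,0],9],
  [[0,0,0],[0,0,0],9],
  [[0,0,0],[0,0,0],9],
])

```text
clock: 49.3
position: [586.6, -97.7, 90.4]
ee_rot: [-0.681, 0.732, -0.0, -0.001]
contact_force: [-4.2, -1.5, 7.2]
gripper_width: 9.8
grasp_force: 32.4
```

Run:
```python
from h import *
g=cab(-155,0); plan([[*g,89]],CY)
```

```text
t 49.3 pos [586.6 -97.7  90.4] psi_y 3.07 tilt 0.001 j1,j6 [ 0.11 -0.18] w 9.8 F [-4.2 -1.5  7.2] g 32.4
turn z 0.001 -> j6 about -0.18
 to [587.8 -97.   89. ] tool shift [-0.8 -1.2  1.4]
```

>>> send_rows([
  [[0,-2,0],[0,0,0],9],
  [[0,-1,0],[0,0,0],9],
  [[0,0,0],[0,0,0],9],
  [[0,0,0],[0,0,0],9],
])

```text
clock: 49.7
position: [586.5, -97.8, 90.4]
ee_rot: [-0.681, 0.732, 0.002, -0.003]
contact_force: [-10.2, 2.0, 12.8]
gripper_width: 9.9
grasp_force: 32.9
```

>>> send_rows([
  [[0,2,0],[0,0,0],10],
  [[0,1,0],[0,0,0],28],
  [[0,0,0],[0,0,0],28],
  [[0,0,-35],[0,0,0],28],
  [[0,0,-40],[0,0,0],28],
  [[0,0,-40],[0,0,0],28],
  [[0,0,-25],[0,0,0],40],
  [[0,0,0],[0,0,0],40],
])

```text
clock: 50.5
position: [589.7, -97.1, 234.0]
ee_rot: [-0.681, 0.732, -0.003, 0.004]
contact_force: [-0.6, -0.6, 0.2]
gripper_width: 39.9
grasp_force: 0.0
```

Run:
```python
from h import *
d=np.array([701.6,-20.7])
shot('wrist','w10'); ciw=camera_info('wrist'); shot('top','t3')
R1=np.array([[-0.55935046,0.82892856,0.00211949],[0.80139738,0.54011571,0.25697716],[0.21187094,0.14543885,-0.96641515]]); c1=np.array([595.77898623,-120.27391255,373.32193283])
ci1=dict(intrinsics=ciw['intrinsics'],R=R1,t=-R1@c1)
for n,ci in(('t0',camera_info('top')),('t3',camera_info('top')),('w1',ci1),('w10',ciw)):
    im=np.load('pics/'+n+'.npy'); h,s,v=cv2.split(cv2.cvtColor(im,cv2.COLOR_BGR2HSV))
    u0,v0=px(ci,[*d,144]); 
    for nm,m in(('green',(h>50)&(h<75)&(s>180)&(v>90)),('red',((h<6)|(h>174))&(s>150)&(v>80))):
        yy,xx=np.nonzero(m); k=np.hypot(xx-u0,yy-v0)<120; yy,xx=yy[k],xx[k]
        if len(yy)<4: print(n,nm,'none'); continue
        for z in(140,144):
            q=w(ci,xx.mean(),yy.mean(),z)[:2]-d; print(n,nm,len(yy),z,q.round(1),np.linalg.norm(q).round(1),round((np.radians(135)-np.arctan2(q[1],q[0])+CY)%6.283,3))
plan([[*d,235],[*d,149]],0.712)
```

```text
t0 green 20 140 [43.4  0.1] 43.4 2.28
t0 green 20 144 [42.5  0.1] 42.5 2.281
t0 red 15 140 [-43.1  70. ] 82.2 0.16
t0 red 15 144 [-43.8  69.8] 82.4 0.151
t3 green 20 140 [43.3  0.1] 43.3 2.28
t3 green 20 144 [42.3  0.1] 42.3 2.281
t3 red none
w1 green 193 140 [42.  -2.2] 42.1 2.335
w1 green 193 144 [39.5 -3.8] 39.7 2.38
w1 red 86 140 [-36.9  36.6] 52.0 6.207
w1 red 86 144 [-38.   34.3] 51.2 6.158
w10 green 25 140 [43.  -6.1] 43.4 2.424
w10 green 25 144 [40.2 -8.4] 41.1 2.489
w10 red none
t 50.6 pos [587.  -96.8 229.2] psi_y 3.07 tilt 0.001 j1,j6 [ 0.11 -0.18] w 39.9 F [-0.5  0.  -1. ] g 0.0
turn z -0.784 -> j6 about 0.6
 to [701.6 -20.7 235. ] tool shift [  17.3 -136.5   -5.8]
 to [701.6 -20.7 149. ] tool shift [ 0. -0. 86.]
```

>>> send_rows([
  [[0,0,0],[0,0,-0.131],40],
  [[0,0,0],[0,0,-0.131],40],
  [[0,0,0],[0,0,-0.131],40],
  [[0,0,0],[0,0,-0.131],40],
  [[0,0,0],[0,0,-0.13],40],
  [[0,0,0],[0,0,-0.13],40],
  [[5,-36,0],[0,0,0],40],
  [[5,-36,0],[0,0,0],40],
])

```text
clock: 51.4
position: [647.6, -57.6, 227.5]
ee_rot: [0.909, -0.417, -0.001, 0.001]
contact_force: [0.5, -0.5, 0.2]
gripper_width: 40.1
grasp_force: 0.0
```

>>> send_rows([
  [[4,-36,0],[0,0,0],40],
  [[3,-28,0],[0,0,0],40],
  [[0,0,0],[0,0,0],40],
  [[0,0,0],[0,0,0],40],
  [[0,0,0],[0,0,0],40],
])

```text
clock: 51.9
position: [700.0, -21.6, 228.0]
ee_rot: [0.909, -0.416, -0.001, 0.001]
contact_force: [-0.4, -0.1, 0.6]
gripper_width: 39.9
grasp_force: 0.0
```

Run:
```python
from h import *
d=np.array([701.6,-20.7]); plan([[*d,149]],0.712)
```

```text
t 51.9 pos [700.  -21.6 228. ] psi_y -2.43 tilt 0.002 j1,j6 [0.2  0.51] w 39.9 F [-0.4 -0.1  0.6] g 0.0
turn z -0.0 -> j6 about 0.51
 to [701.6 -20.7 149. ] tool shift [ 0.4 -1.8 79. ]
```

>>> send_rows([
  [[0,-2,40],[0,0,0],40],
  [[0,0,27],[0,0,0],40],
  [[0,0,10],[0,0,0],30],
  [[0,0,0],[0,0,0],20],
  [[0,0,0],[0,0,0],13],
  [[0,0,0],[0,0,0],12],
  [[0,0,0],[0,0,0],11],
  [[0,0,0],[0,0,0],11],
])

```text
clock: 52.7
position: [702.0, -20.7, 153.2]
ee_rot: [0.909, -0.417, 0.0, 0.0]
contact_force: [-2.5, -3.7, -1.1]
gripper_width: 13.3
grasp_force: 59.2
```

Run:
```python
from h import *
plan([],-2.40-2.285); print(monitor.read_state()['wrist_torque'])
```

```text
t 52.7 pos [702.  -20.7 153.2] psi_y -2.43 tilt 0.001 j1,j6 [0.2  0.51] w 13.3 F [-2.5 -3.7 -1.1] g 59.2
turn z -0.887 -> j6 about 1.4
[-1.07846511  0.69259259 -0.11345825]
```

>>> send_rows([
  [[0,0,0],[0,0,0.14],11],
  [[0,0,0],[0,0,0.14],11],
  [[0,0,0],[0,0,0.14],11],
  [[0,0,0],[0,0,0.14],11],
  [[0,0,0],[0,0,0.14],11],
  [[0,0,0],[0,0,0.14],11],
  [[0,0,0],[0,0,0.14],11],
  [[0,0,0],[0,0,0.14],11],
])

```text
clock: 53.5
position: [701.0, -20.9, 153.2]
ee_rot: [-0.547, 0.837, 0.0, -0.002]
contact_force: [-5.4, -3.8, 0.8]
gripper_width: 12.7
grasp_force: 59.5
```

>>> send_rows([
  [[0,0,0],[0,0,0.14],11],
  [[0,0,0],[0,0,0.14],11],
  [[0,0,0],[0,0,0.14],11],
  [[0,0,0],[0,0,0.14],11],
  [[0,0,0],[0,0,0.14],11],
  [[0,0,0],[0,0,0.14],11],
  [[0,0,0],[0,0,0.14],11],
  [[0,0,0],[0,0,0.14],11],
])

```text
clock: 54.3
position: [700.3, -20.0, 153.2]
ee_rot: [-0.019, 1.0, -0.0, -0.002]
contact_force: [-7.4, -1.0, 0.3]
gripper_width: 12.8
grasp_force: 59.7
```

>>> send_rows([
  [[0,0,0],[0,0,0.02],11],
  [[0,0,0],[0,0,0],11],
  [[0,0,0],[0,0,0],11],
])

```text
clock: 54.6
position: [700.3, -20.0, 153.2]
ee_rot: [-0.011, 1.0, -0.0, -0.002]
contact_force: [-6.9, -1.5, 1.5]
gripper_width: 12.8
grasp_force: 59.7
```

Run:
```python
from h import *
plan([],-2.43-2.26); print(monitor.read_state()['wrist_torque'])
```

```text
t 54.6 pos [700.3 -20.  153.2] psi_y 1.594 tilt 0.004 j1,j6 [ 0.2  -1.75] w 12.8 F [-6.9 -1.5  1.5] g 59.7
turn z 0.001 -> j6 about -1.75
[-0.5231235   2.00999165 -0.03984381]
```

>>> send_rows([
  [[0,0,0],[0,0,0],14],
  [[0,0,0],[0,0,0],30],
  [[0,0,0],[0,0,0],40],
  [[0,0,-35],[0,0,0],40],
  [[0,0,-40],[0,0,0],40],
  [[0,0,-25],[0,0,0],40],
  [[40,-30,0],[0,0,0],40],
  [[40,-30,0],[0,0,0],40],
])

```text
clock: 55.4
position: [624.6, -81.1, 253.4]
ee_rot: [-0.013, 1.0, 0.0, 0.002]
contact_force: [0.3, 0.2, -0.1]
gripper_width: 39.7
grasp_force: 0.0
```

>>> send_rows([
  [[40,-30,0],[0,0,0],40],
  [[40,-30,0],[0,0,0],40],
  [[20,-20,0],[0,0,0],40],
  [[0,0,0],[0,0,0],40],
  [[0,0,0],[0,0,0],40],
  [[0,0,0],[0,0,0],40],
])

```text
clock: 56.0
position: [526.8, -163.4, 252.6]
ee_rot: [-0.012, 1.0, 0.0, 0.001]
contact_force: [0.8, 0.3, -0.1]
gripper_width: 40.1
grasp_force: 0.0
```

Run:
```python
from h import *
plan([]); ci=shot('top','t4',(280,110,440,240),4.6); im=np.load('pics/t4.npy')
h,s,v=cv2.split(cv2.cvtColor(im,cv2.COLOR_BGR2HSV))
yy,xx=np.nonzero((h>50)&(h<75)&(s>180)&(v>90)); print('green',xx.mean(),yy.mean(),len(xx))
d=np.array([701.6,-20.7])
for r,z in((0,176),(28,176),(42,144)):
    print(r,[px(ci,[d[0]+r*np.cos(a),d[1]+r*np.sin(a),z]).round(2) for a in (2.356-2.285+CY,)])
u,vv=px(ci,[*d,176]); u,vv=int(u),int(vv)
print(im[vv-14:vv+3,u-6:u+8].min(2))
```

```text
t 56.0 pos [ 526.8 -163.4  252.6] psi_y 1.594 tilt 0.002 j1,j6 [-0.01 -1.54] w 40.1 F [ 0.8  0.3 -0.1] g 0.0
turn z 0 -> j6 about -1.54
green 271.46666666666664 174.46666666666667 15
0 [array([320.29, 181.57])]
28 [array([320.09, 170.04])]
42 [array([320.13, 167.49])]
[[ 72  73  75  73  58  20   0   0  37  63  69  71  73  67]
 [ 73  73  72  70  70  64  45  19  37  59  70  74  67  72]
 [ 70  75  73  73  98 134 138  86  43  59  70  71  66  62]
 [ 74  71  68  70 115 180 184 119  54  55  66  63  54  46]
 [ 67  56  47  54 118 192 201 131  53  40  44  43  42  40]
 [ 52  37  29  44 117 193 205 129  40  15  21  25  27  33]
 [ 32  21  17  40 119 194 202 129  44   6  13  12  12  21]
 [ 23  17  18  41 120 194 203 134  50  11   8   7  13  14]
 [ 16  17  17  39 118 190 205 136  48  12   7   9   5  12]
 [ 12  14  16  31 106 189 202 140  55  12   6   8  12  11]
 [ 17  17  15  31 100 191 204 140  56  17  11   9   7  10]
 [ 19  10  13  26  99 185 207 140  58  16  12   7   9   8]
 [ 15  16  17  28  97 182 197 137  53  13  12  10  12   7]
 [ 16  18  17  26  78 140 154 108  42  17  10  11  10  13]
 [ 16  20  17  20  45  78  85  55  29  11   5   8   7  15]
 [ 18  18  14  18  19  31  31  27  15   7   9  10   8  10]
 [ 21  19  17  21  17  16  13  16  12  10  13  10   5  16]]
```

View pics/t4.png

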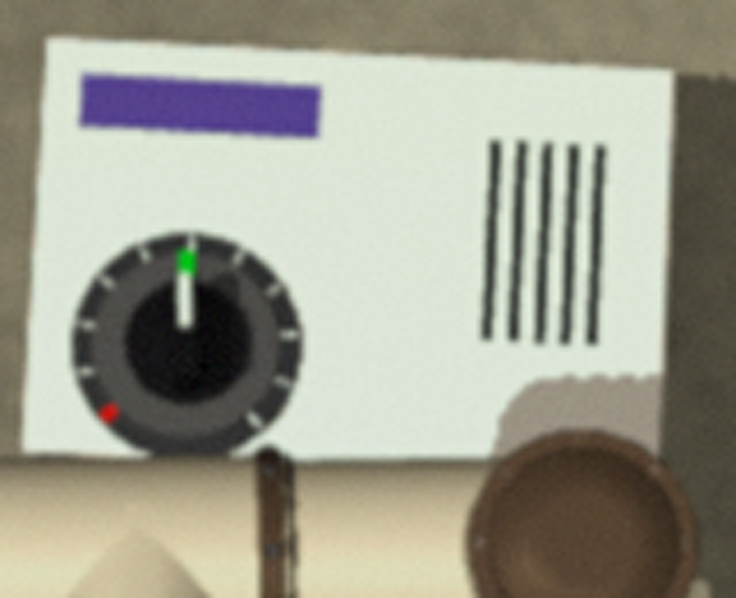

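The drawer is shut and the pointer reads about 2.29, close to the tab at (187,262). A sub-pixel numeric check will size the remaining error.

Run:
```python
from h import *
ci=camera_info('top')
def line(n):
    g=np.load('pics/'+n+'.npy').astype(float).min(2); m=np.zeros_like(g); 
    yy,xx=np.mgrid[0:480,0:640]; k=(np.hypot(xx-320,yy-180)<13)&(g>80)
    if n=='t0': k&=(yy>168)
    else: k&=(yy>171)
    wgt=(g-60)[k]; P=np.c_[xx[k],yy[k]]; c=(P*wgt[:,None]).sum(0)/wgt.sum(); C=np.cov(P.T,aweights=wgt); l,V=np.linalg.eigh(C)
    return c,V[:,1],l
L=[line(n) for n in('t0','t1','t4')]
for l in L: print(l[0].round(2),l[1].round(3),l[2].round(2))
A=[];b=[]
for c,dv,_ in (L[0],L[2]):
    nn=np.array([-dv[1],dv[0]]); A.append(nn); b.append(nn@c)
ctr=np.linalg.solve(A,b); C176=w(ci,*ctr,176); print('centre px',ctr,C176)
def ang(q): return round((np.radians(135)-np.arctan2(q[1],q[0])+CY)%6.283,3)
for n,l in zip(('t0','t1','t4'),L):
    c,dv=l[0],l[1]*(-1 if (l[1][1]>0 and n!='t1') else 1); print(n,'pointer',ang((w(ci,*(c+5*dv),176)-w(ci,*c,176))), 'via centre',ang(w(ci,*c,176)-C176))
for n in('t0','t3','t4'):
    im=np.load('pics/'+n+'.npy').astype(float); sat=np.clip(im[:,:,1]-im[:,:,2]-40,0,None)*(np.hypot(*(np.mgrid[0:480,0:640]-np.array([168,320])[:,None,None]))<9)
    sy,sx=np.mgrid[0:480,0:640]; u,v=(sat*sx).sum()/sat.sum(),(sat*sy).sum()/sat.sum()
    for nm,cc in(('C176',C176[:2]),('nom',np.array([701.6,-20.7]))):
        q=w(ci,u,v,144)[:2]-cc; print(n,'tab',round(u,2),round(v,2),nm,q.round(1),ang(q))
```

```text
[315.95 175.82] [0.603 0.798] [ 0.95 11.79]
[315.24 184.8 ] [-0.751  0.66 ] [ 0.91 12.02]
[319.63 175.78] [0.035 0.999] [0.87 6.48]
centre px [319.8151136 180.9438877] [703.14072215 -19.60674996 176.        ]
t0 pointer 1.664 via centre 1.664
t1 pointer 0.002 via centre 0.023
t4 pointer 2.267 via centre 2.267
t0 tab 320.18 167.17 C176 [41.2 -1.3] 2.315
t0 tab 320.18 167.17 nom [42.8 -0.2] 2.288
t3 tab 320.18 167.18 C176 [41.2 -1.3] 2.315
t3 tab 320.18 167.18 nom [42.8 -0.2] 2.288
t4 tab 320.21 166.43 C176 [43.1 -1.4] 2.316
t4 tab 320.21 166.43 nom [44.6 -0.3] 2.291
```

```bash
python3 -c "
from bench import job_done
print(job_done())"
```

```text
the job is handed in; nothing more can be done
None
```

I handed the job in at about 56 s: dial turned off first, remote moved to the glass tray, phone, gate opener and fob side by side in the shut drawer, and the dial set within about 0.05 rad of the green tab (limit 0.105). The hand-in gave no verdict.

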